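# Strip the press bed and set it for the next drum

## Robot

A 6-joint arm with a two-finger parallel gripper is mounted at the origin on the work surface. World frame = base frame: x ahead of the robot, y to its left, z up, the work surface at z = 0. Lengths are in mm, angles in rad, forces in N, time in s.
With the tool pointing down it reaches from about 400 to 925 mm from the base axis. Payload 12.5 kg.
Tool frame: the origin (TCP) lies at the very end of the fingers, on their centre line; the grasp point (between the pads) lies env.hold_point_z behind it (env.hold_point_z is the distance from the TCP to the grasp point, in mm); y points along the fingers, z is the direction in which the jaws open and shut, and the axes are right-handed (so a half turn about y gives the same grasp; the last joint's range is limited). The gripper opens to 95 mm and grips with 3 to 60 N. Pads are 20 mm wide; open, the fingers measure 119 mm over their backs; the gripper's body (75 mm by 180 mm) begins 59 mm behind the grasp point.
Start: joints at [-1.385, 0.491, 1.559, -0, 1.092, -0.106], TCP at [179.821, -598.591, 214.661] pointing down, gripper open.
Joint ranges: [-3.1, 3.1], [-0.84, 2.19], [0.05, 2.79], [-1.13, 4.28], [0.06, 2.93], [-2.69, 2.69]. Speed limits (rad/s): [2.22, 2.22, 2.79, 3.14, 3.14, 3.14].

## Interface

Orientations are given as [roll, pitch, yaw] about the fixed x, y, z axes, in that order (R = Rz(yaw) Ry(pitch) Rx(roll)).
In Python, from cell import env gives the robot as it stands.
- The arm moves only by the shell command python3 -m inch 'ROWS'. ROWS is JSON, one flat list of numbers, 7 for each row, row after row: the shift along the tool's x, y, z in m, then the turn, a rotation vector about the tool's x, y, z in degrees, then the closure, from -1 (fully open) to 1 (shut). In form: [tx, ty, tz, ax, ay, az, hand, tx, ty, tz, ax, ay, az, hand, ...]. A call has 1 to 10 rows; each row shifts and turns the commanded pose from where the row before left it, along the tool's axes as they then stand; what a row does not reach is not made up. A row lasts 1/10 s, in which the tool goes at most 50 mm and 8.59 degrees, less where a joint would pass 70% of its speed; a pose out of reach is approached as far as the arm can. A call is refused whole if a number of a shift passes 0.05 or a number of a turn 8.59, either way. A call with a gripper value outside its range is refused whole. The fingers move at their own pace and stop on an object; the grip force is fixed at half the most. Time passes only in rows, so rows that do not move let the fingers close. It gives the time, the measured TCP pose, the force and the opening at its end, in the units of the state.
- env.state(): the state, without advancing time (a new reading comes with each control period).
- env.read_camera(name): name is "side" or "top" or "wrist"; returns a dict with "pixels" (480x640x3 uint8, blue, green, red), "depth" (480x640 float32, mm along the optical axis (not along the pixel's ray), 0 where there is no reading), "mtx" (3x3 intrinsics, pixels), "R" (3x3) and "t" (3): a world point X has camera coordinates R X + t. Camera axes: x right, y down, z forward; pixel columns grow to the right and rows downward; lengths in mm; the calibration is good to about 2 mm. A picture is of the moment at which its call begins.
- env.job_done(): hands the job in, once; it reports no verdict.
The state is a dict: "t": time; "joints": joint angles; "qvel": joint speeds; "tau": joint torques, N m; "eef_pos": TCP position; "tcp_rot": TCP orientation; "ft_force": force on the tool from outside, world axes, zero at the start; "moment": the same for the moment, N m; "opening": opening from 0.0 (shut) to 1.0 (fully open).
Only numpy, scipy, OpenCV 4.12 (cv2) and the standard library are available. Lean on these libraries where they do the work, as an engineer would, in place of code of your own. Each camera call takes 0.05 s, during which the arm holds its last target.

## Task

Strip the forming die off the press bed: pull the sprung plunger up and twist it a quarter turn so that it stays up by itself, then slide the die carrier out from under the bridge and lay it flat in the middle of the wooden rest board. Then ready the bed for the next drum: put every channel nut lying on the bench into the open channel, press it down and turn it square across so that it is caught under both lips, and turn the dial until its pointer meets the index marker. Leave the plunger latched up, and leave the two brass drum blanks and the mallet where they stand.

Things in the scene. Friction and masses are not known exactly. Their poses are not given: they have to be found in the camera images.
- bed: Fixed steel press bed on the bench, 130 x 290 mm, with an open-topped channel along its y axis from y = -150 to +130 mm and a bridge over its +y end. Axes x, y level, z up; origin on the bench, at the channel's middle line, below the middle of the die as it is at the start.
- channel_mid (a point): A point on the channel's middle line, level with the lip tops, at y = -40 mm in the bed's frame: middle of the part of the channel that is open once the carrier is gone (bed y -150 to +85 mm). Above the bench: channel floor 8 mm, lip undersides 27 mm, lip tops 31 mm. Slot between the lips 44 mm wide; inside width below the lips 90 mm.
- bridge_top (a point): Middle of the bridge's top, on the plunger's axis, at x = 0, y = 105 mm in the bed's frame, 58 mm above the bench. The bridge spans y = 85 to 125 mm, underside 46 mm up, legs at |x| = 26 to 44 mm. On it two collar blocks, tops 74 mm above the bench, leave the slot for the plunger's cross pin.
- plunger_grip (a point): Centre of the plunger's steel T-handle, a bar 64 mm long (its x axis), 14 mm wide (y), 24 mm high, level, standing over the bridge; closed, its centre is 96 mm above the bench (latched 110 mm; top 12 mm higher). Grip it across its width.
- plunger (a joint): Lift of the plunger in m, 0 (down, pin in the carrier's hole) to 0.020 (stop). A spring pulls it down with 4 N (down) to 9 N (up). The handle can be turned only when lifted above 0.014: its cross pin leaves the collar's slot and, turned, rests on the collar at about 0.014, the pin clear of the carrier. Within about 0.3 rad of the slot's line it drops back.
- plunger_turn (a joint): Turn of the T-handle in rad, counter-clockwise from above positive, stops at -1.6 and 1.6: near 0 the bar lies along the bed's x and the cross pin is in its slot; latched when lifted and turned a quarter turn (1.57) either way, at least 1.05. Light friction.
- carrier: Loose die carrier, 0.55 to 0.9 kg: plate 100 mm (x) by 135 mm (y -75 to +60), 12 mm thick, with a tongue towards +y. On it a steel die block, 44 mm (x) by 60 mm (y), 12 to 46 mm above the plate's underside, and a boss 40 mm across up to 62 mm; grip the block across x. Origin: underside of the plate, below the block's middle. It starts on the channel lips, axes along the bed's.
- carrier_hole (a point): Centre of the 16 mm square pin hole, at the top of the carrier's tongue, y = 105 mm in the carrier's frame. The tongue is 46 mm wide, from y = 60 to 123 mm, and starts pinned under the bridge. Unpinned, the carrier slides out along the bed's -y; after at least 45 mm it is clear of the bridge and can be lifted.
- rest_board: Fixed plywood board, 200 mm (x) by 150 mm (y), 14 mm thick. Origin: middle of its underside. The tongue of the carrier may overhang.
- dial_tip (a point): The point just ahead of the dial's pointer, 44 mm from the dial's axis and 40 mm above the bench; its x axis points outward along the pointer. The dial's grip is an upright bar along that axis, 56 mm long, 14 mm wide, from 38 to 66 mm above the bench, over the axis; the pointer stands out at one end of it.
- dial_base: Fixed grey block of the dial, 96 x 96 mm, 30 mm high, with a brass scale disc. Origin: on the bench below the dial's axis.
- dial (a joint): Angle of the dial in rad, counter-clockwise from above positive, stops at -2.6 and 2.6; light friction, stays where it is left.
- marker_tip (a point): Tip of the fixed index marker on the dial's rim, a small steel block 44 mm from the dial's axis with its top 40 mm above the bench, set at some angle: the pointer must meet it.
- blank1: Brass drum blank, 72 mm across, 88 mm high, standing: leave alone. Origin: centre of its underside.
- blank2: Second brass drum blank, the same: leave alone.
- mallet: Boxwood mallet lying on the bench: head 90 mm long and 60 mm across, handle 195 mm from the head's axis. Origin below the head: leave alone.
- nut1: Loose sprung channel nut, 0.24 kg, may be absent: steel plate 72 mm (x) by 38 mm (y), 10 mm thick, over a sprung foot 70 x 38 mm. Origin: centre of the plate's underside, 12 mm above what it stands on, 4 mm when fully pressed (2.5 to 5 N). It enters the slot lengthwise, and must be pressed 4 to 7 mm down to turn below the lips; let go across, it rises against them, origin 17 mm above the bench.
- nut1_grip (a point): Centre of the nut's grip bar: 50 mm along the nut's x, 14 mm wide, 22 mm high, from 24 to 46 mm above the plate's underside, on a neck 16 mm across.
- nut2: Channel nut just like nut1; may be absent.
- nut2_grip (a point): Centre of that nut's grip bar, as for nut1.
- nut3: Channel nut just like nut1; may be absent.
- nut3_grip (a point): Centre of that nut's grip bar, as for nut1.

How it is judged (in metres and radians):
On the way, in this order (a step that is already met when the one before it is completed fails the run):
1. the plunger is latched up by itself, a quarter turn round (value of joint plunger above 0.0115 m and (value of joint plunger_turn above 1.05 rad or value of joint plunger_turn below -1.05 rad) and contact force between the fingers and plunger below 0.5 N), for 0.3 s.
2. the die carrier lies flat on the rest board, released (horizontal distance between carrier and rest_board below 0.055 m and z of carrier in the frame of rest_board between 0.01 and 0.018 m and angle between carrier's own z axis and vertical below 0.08 rad and linear speed of carrier below 0.02 m/s and contact force between the fingers and carrier below 0.5 N), for 0.3 s.
At the end, for the whole second after the job is handed in: Plunger latched up (lift over 0.0115 m, turned 60 degrees or more); carrier flat and still on the board, within 55 mm of its middle; every nut present under both lips, still, within 15 degrees of square across; pointer within 6 mm of the marker tip (all of step 1 and all of step 2 and z of nut1 in the frame of bed between 0.009 and 0.0185 m and x of nut1 in the frame of bed between -0.012 and 0.012 m and y of nut1 in the frame of bed between -0.16 and 0.08 m and angle between the x axis of each of nut1, nut2, nut3 and the x axis of bed, either way round below 0.26 rad and angle between each of nut1, nut2, nut3's own z axis and vertical below 0.12 rad and linear speed of each of nut1, nut2, nut3 below 0.02 m/s and z of nut2 in the frame of bed between 0.009 and 0.0185 m and x of nut2 in the frame of bed between -0.012 and 0.012 m and y of nut2 in the frame of bed between -0.16 and 0.08 m and z of nut3 in the frame of bed between 0.009 and 0.0185 m and x of nut3 in the frame of bed between -0.012 and 0.012 m and y of nut3 in the frame of bed between -0.16 and 0.08 m and horizontal distance between dial_tip and marker_tip below 0.006 m); the robot touches nothing.
It fails at once if a drum blank or the mallet is shifted by more than 30 mm (distance of any of blank1, blank2, mallet from where it was at the start of the episode above 0.03 m).
Of nut1, nut2, nut3 only 2 to 3 are there at a start; the rules pass over those that are not, and their reading is None.
At some moment in a run one of nut1, nut2, nut3 may be knocked a few centimetres aside while the robot is not near it.
Once in a run the grip may slacken for a moment while it holds something.
It also fails if it takes over 210 s, if anything falls off the work surface, if the arm or the gripper's body presses on something with over 40 N, if the wrist force passes 120 N, or if a joint passes its speed limit or range.

## Working session

There is one attempt and no reset: what is moved stays moved. The work goes in short steps, Python scripts to look and compute and a shell command to move; the robot and the scene stay as the last step left them, time stands still between calls to the robot, and variables do not carry over. Pictures are saved under pics/ and viewed, and the job is handed in when it is done.

```bash
ls; mkdir -p pics; python3 - <<'E'
from cell import env
import cv2
print(env.state()); print(env.hold_point_z)
for n in ["side","top","wrist"]:
    c=env.read_camera(n); cv2.imwrite(f"pics/{n}0.png",c["pixels"]); print(n,c["mtx"],c["R"],c["t"],(c["depth"]>0).mean())
E
```

```text
pics
{'t': 0.0, 'joints': array([-1.38459870e+00,  4.91548388e-01,  1.55946952e+00,  3.44271752e-07,
        1.09169508e+00, -1.05589239e-01]), 'qvel': array([-1.70260600e-03,  2.11052630e-05,  1.00139752e-03, -1.03490797e-03,
       -9.12920994e-04,  9.98655240e-05]), 'tau': array([-2.92660872e-03, -6.12653732e+01, -2.58177173e+01,  6.92073698e-02,
        4.82775585e-02, -9.58350097e-05]), 'eef_pos': array([ 179.77121891, -598.32372341,  214.06177858]), 'tcp_rot': array([-1.57191039e+00,  1.18379089e-04, -2.84980602e+00]), 'ft_force': array([-0.36171775,  0.16940266,  0.32796752]), 'moment': array([ 0.00214424, -0.04837753, -0.04708536]), 'opening': 0.9985284140761955}
18.8
side [[461.59387779   0.         320.26775504]
 [  0.         461.59387779 238.48856229]
 [  0.           0.           1.        ]] [[-0.77907353 -0.6268375  -0.01091699]
 [-0.46066413  0.58418045 -0.66822284]
 [ 0.42524462 -0.51556567 -0.74388108]] [513.63169008 327.61728088 841.63972686] 0.9958072916666667
top [[576.99055636   0.         315.44830061]
 [  0.         576.99055636 237.97292523]
 [  0.           0.           1.        ]] [[-0.01959258 -0.9996125  -0.01977302]
 [-0.98839802  0.0223445  -0.15023343]
 [ 0.15061703  0.01660016 -0.9884528 ]] [  54.16965186  631.50991715 1332.93929995] 0.996083984375
wrist [[406.43684209   0.         316.91488999]
 [  0.         406.43684209 240.32626991]
 [  0.           0.           1.        ]] [[ 0.28761774 -0.95774262 -0.00226159]
 [-0.92067767 -0.27713589  0.27486055]
 [-0.26387243 -0.07697258 -0.96148144]] [-624.2019211   -31.02307241  390.56978158] 0.9959114583333334
```

View pics/top0.png

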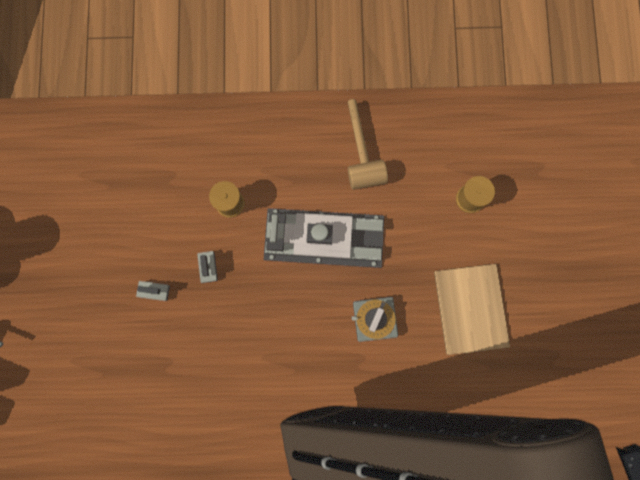

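View pics/side0.png

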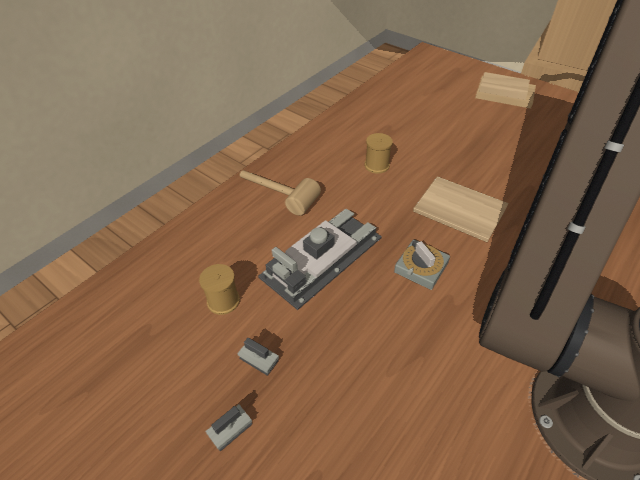

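View pics/wrist0.png

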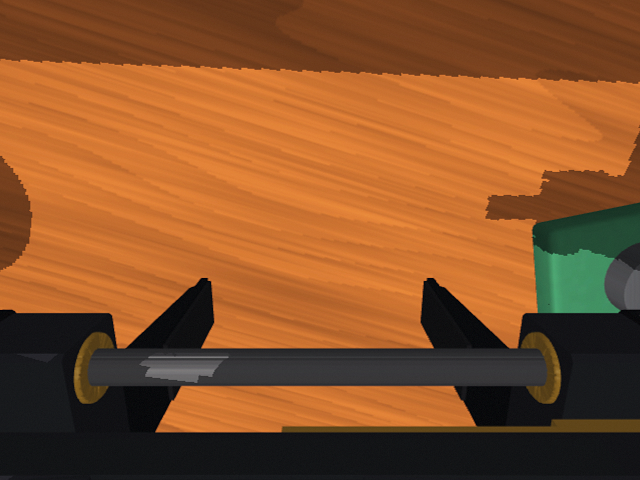

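```bash
cat > h.py <<'E'
from cell import env
import numpy as np, cv2
def cam(n,save=None):
    c=env.read_camera(n)
    if save: cv2.imwrite(f"pics/{save}.png",c["pixels"])
    return c
def ray(c,u,v,z):
    d=c["R"].T@np.linalg.inv(c["mtx"])@np.array([u,v,1.]); o=-c["R"].T@c["t"]
    return o+d*(z-o[2])/d[2]
def cloud(c):
    v,u=np.mgrid[0:480,0:640]; D=c["depth"].astype(float)
    P=np.stack([(u-c["mtx"][0,2])/c["mtx"][0,0]*D,(v-c["mtx"][1,2])/c["mtx"][1,1]*D,D],-1)
    return (P-c["t"])@c["R"]   # HxWx3 world
def proj(c,X):
    q=c["R"]@np.array(X,float)+c["t"]; q=c["mtx"]@q; return q[:2]/q[2]
def topd(mask_pts_z): pass
def move(goal, yaw=None):
    """print tool-frame shift (mm) to world goal and yaw turn deg about tool y"""
    s=env.state(); from scipy.spatial.transform import Rotation as Ro
    r=s["tcp_rot"]; R=Ro.from_euler("xyz",r).as_matrix(); d=np.array(goal)-s["eef_pos"]
    out=R.T@d
    print("t %.1f pos %s rot %s"%(s["t"],s["eef_pos"].round(1),np.round(r,3)),"open %.2f"%s["opening"],"F",s["ft_force"].round(1))
    print("tool shift mm",out.round(1), "tool y world",R[:,1].round(3),"z",R[:,2].round(3))
    if yaw is not None:
        cur=np.arctan2(R[1,2],R[0,2]); e=(yaw-cur+np.pi/2)%np.pi-np.pi/2
        print("ay deg %.2f (jaw yaw now %.3f)"%(-np.degrees(e),cur), "j6",s["joints"][5].round(2))
E
python3 - <<'E'
from h import *
for n in ["top","side"]:
    c=cam(n); W=cloud(c); 
    m=((W[...,2]>8)&(W[...,2]<130)).astype(np.uint8)
    k,l,st,ce=cv2.connectedComponentsWithStats(m)
    for i in range(1,k):
        if st[i,4]<60: continue
        p=W[l==i]
        print(n,st[i].tolist(),p.min(0).round(),p.max(0).round(),np.median(p,0).round())
    print(np.median(W[...,2]))
E
```

```text
top [347, 99, 41, 91, 1494] [ 756. -137.    8.] [984. -42.  69.] [803. -76.  48.]
top [456, 176, 39, 36, 983] [ 695. -383.    8.] [ 785. -308.   96.] [ 726. -338.   86.]
top [209, 180, 35, 37, 909] [697. 218.   8.] [791. 291.  96.] [728. 249.  87.]
top [264, 207, 120, 61, 5651] [ 564. -126.    8.] [719. 169. 118.] [634.  24.  42.]
top [197, 251, 20, 32, 494] [536. 284.   8.] [611. 330.  67.] [571. 302.  26.]
top [435, 263, 75, 91, 5259] [ 355. -414.    8.] [ 568. -246.   26.] [ 458. -329.   15.]
top [136, 280, 33, 20, 491] [496. 400.   8.] [544. 480.  66.] [516. 434.  26.]
top [352, 297, 46, 44, 1675] [ 389. -148.    8.] [490. -41.  75.] [439. -95.  34.]
1.488798540564105
side [0, 0, 215, 93, 6521] [1962. -863.    8.] [1995.  137.  130.] [1979. -217.   64.]
side [545, 5, 66, 44, 1857] [  457. -1456.     8.] [  650. -1402.   130.] [  551. -1429.    71.]
side [476, 72, 60, 35, 1409] [  498. -1013.     8.] [ 702. -840.   47.] [ 594. -900.   38.]
side [365, 133, 28, 40, 857] [ 692. -383.    8.] [ 765. -308.   92.] [ 719. -327.   70.]
side [240, 170, 81, 45, 1266] [ 753. -139.    9.] [981. -41.  65.] [791. -68.  42.]
side [414, 176, 94, 65, 3267] [ 351. -417.    8.] [ 564. -246.   21.] [ 452. -324.   15.]
side [259, 208, 123, 101, 5344] [ 560. -126.    8.] [715. 170. 113.] [620.  58.  43.]
side [394, 240, 56, 48, 1645] [ 386. -149.    8.] [489. -40.  71.] [430. -83.  33.]
side [199, 264, 41, 50, 1429] [695. 217.   8.] [768. 289.  91.] [716. 261.  85.]
side [238, 337, 41, 36, 764] [533. 283.   9.] [607. 329.  63.] [563. 312.  24.]
side [533, 371, 107, 109, 7590] [-74. -26.   8.] [124. 123. 130.] [30. 71. 30.]
side [206, 405, 46, 45, 1025] [491. 401.   8.] [539. 476.  63.] [510. 442.  24.]
1.1311574488544704
```

```bash
python3 - <<'E'
from h import *
from scipy.spatial.transform import Rotation as Ro
c=cam("wrist"); s=env.state(); R=Ro.from_euler("xyz",s["tcp_rot"]).as_matrix()
o=-c["R"].T@c["t"]; print("cam in tool",R.T@(o-s["eef_pos"]),"axes in tool",(R.T@c["R"].T).round(3))
# bed outline from top
c=cam("top"); W=cloud(c)
def rect(name,zlo,zhi,box):
    m=(W[...,2]>zlo)&(W[...,2]<zhi)&(W[...,0]>box[0])&(W[...,0]<box[1])&(W[...,1]>box[2])&(W[...,1]<box[3])
    r=cv2.minAreaRect(W[m][:,:2].astype(np.float32)); print(name,m.sum(),r)
rect("bed",24,36,(540,740,-140,190))
rect("bedall",10,120,(540,740,-140,190))
rect("plate",38,48,(540,740,-140,190))
rect("Thandle",95,120,(540,740,-140,190))
rect("nutA",18,30,(520,620,270,340))
rect("nutAg",50,75,(520,620,270,340))
rect("nutB",18,30,(480,560,390,490))
rect("nutBg",50,75,(480,560,390,490))
rect("board",10,20,(340,580,-430,-240))
rect("dial",24,38,(380,500,-160,-30))
rect("dialbar",55,75,(380,500,-160,-30))
E
```

```text
cam in tool [-7.74841375e+01 -1.68466975e+02  1.09562204e-01] axes in tool [[ 0.     0.961  0.275]
 [ 0.001 -0.275  0.961]
 [ 1.     0.    -0.001]]
bed 880 ((640.4927368164062, 21.165573120117188), (280.967041015625, 99.15089416503906), 85.19121551513672)
bedall 5157 ((647.0721435546875, 22.448486328125), (298.3910217285156, 173.45335388183594), 82.99642944335938)
plate 1774 ((640.803466796875, 21.565170288085938), (274.83184814453125, 101.04871368408203), 85.01709747314453)
Thandle 275 ((644.399658203125, 77.5561752319336), (130.23992919921875, 62.730106353759766), 84.43712615966797)
nutA 309 ((573.2434692382812, 307.1219787597656), (72.11796569824219, 39.40116500854492), 6.977647304534912)
nutAg 138 ((573.5487060546875, 306.57879638671875), (50.147804260253906, 14.83668041229248), 6.147950649261475)
nutB 327 ((518.1799926757812, 439.33135986328125), (73.58686065673828, 37.88188171386719), 81.41651153564453)
nutBg 132 ((518.0367431640625, 438.7784118652344), (52.31650924682617, 14.079261779785156), 81.21212005615234)
board 4817 ((458.9848937988281, -339.89691162109375), (203.45635986328125, 173.12857055664062), 5.579139709472656)
dial 1251 ((439.27105712890625, -94.98666381835938), (95.80909729003906, 100.71019744873047), 5.574601173400879)
dialbar 163 ((441.5754699707031, -98.04169464111328), (13.94626522064209, 64.6452865600586), 64.29367065429688)
```

```bash
python3 -m inch '[0,-0.03,0,0,7.25,0,-1, 0,-0.03,0,0,7.25,0,-1, 0,-0.03,0,0,7.25,0,-1, -0.022,0,-0.033,0,0,0,-1, -0.022,0,-0.033,0,0,0,-1, -0.022,0,-0.033,0,0,0,-1, -0.022,0,-0.033,0,0,0,-1, -0.022,0,-0.033,0,0,0,-1, -0.022,0,-0.033,0,0,0,-1, -0.022,0,-0.033,0,0,0,-1]'; python3 -m inch '[-0.022,0,-0.033,0,0,0,-1, -0.022,0,-0.033,0,0,0,-1, -0.022,0,-0.033,0,0,0,-1, -0.022,0,-0.033,0,0,0,-1, -0.022,0,-0.033,0,0,0,-1, -0.022,0,-0.033,0,0,0,-1, -0.022,0,-0.033,0,0,0,-1, -0.022,0,-0.033,0,0,0,-1, -0.022,0,-0.033,0,0,0,-1, -0.022,0,-0.033,0,0,0,-1]'
python3 - <<'E'
from h import *
move([640,110,200],np.radians(85))
c=cam("wrist","w1"); W=cloud(c); cam("top","top1"); cam("side","side1")
E
```

```text
t: 1.35
eef_pos: [354.2, -380.6, 304.8]
tcp_rot: [-1.571, 0.0, 3.054]
ft_force: [-0.0, -1.1, 0.4]
opening: 1.0
t: 2.35
eef_pos: [602.4, -71.1, 304.7]
tcp_rot: [-1.571, 0.0, 3.054]
ft_force: [-0.3, -0.5, 0.2]
opening: 0.999
t 2.4 pos [602.4 -71.1 304.7] rot [-1.571  0.     3.054] open 1.00 F [-0.3 -0.5  0.2]
tool shift mm [ -21.6  104.7 -183.7] tool y world [ 0. -0. -1.] z [-0.088 -0.996  0.   ]
ay deg -0.03 (jaw yaw now -1.659) j6 1.43
```

View pics/w1.png

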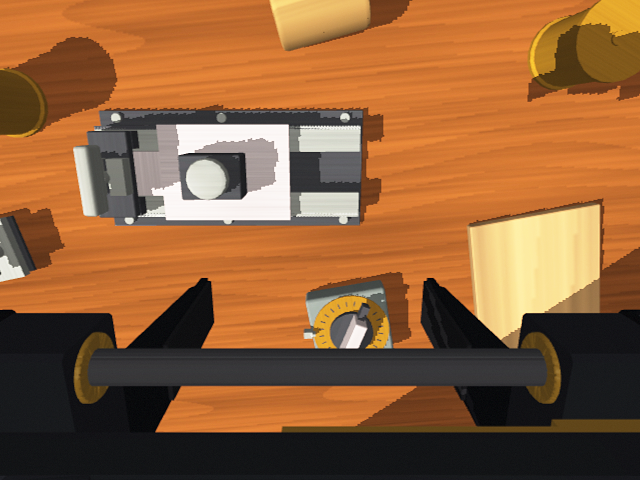

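View pics/side1.png

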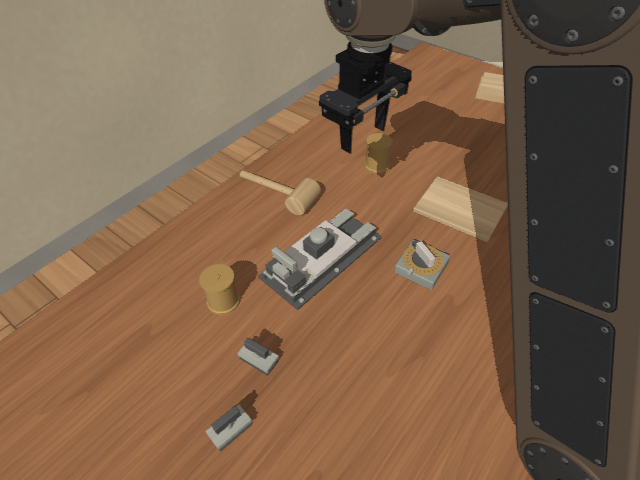

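View pics/top1.png

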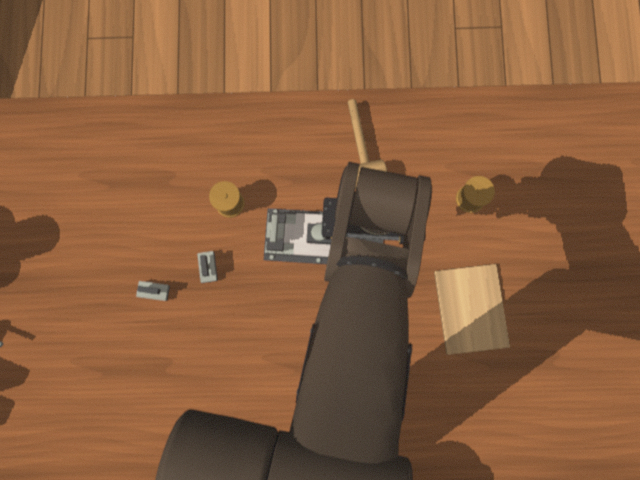

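```bash
cat >> h.py <<'E'
def rects(W,name,zlo,zhi,box):
    m=(W[...,2]>zlo)&(W[...,2]<zhi)&(W[...,0]>box[0])&(W[...,0]<box[1])&(W[...,1]>box[2])&(W[...,1]<box[3])
    if m.sum()<20: print(name,"few",m.sum()); return
    k,l,st,ce=cv2.connectedComponentsWithStats(m.astype(np.uint8)); i=1+np.argmax(st[1:,4]); mm=l==i
    r=cv2.minAreaRect(W[mm][:,:2].astype(np.float32)); print(name,mm.sum(),"c",np.round(r[0],1),"size",np.round(r[1],1),"ang %.2f"%r[2],"z",np.median(W[mm][:,2]).round(1)); return mm
E
python3 - <<'E'
from h import *
c=cam("wrist"); W=cloud(c); B=(540,740,-150,190)
rects(W,"handle",101,118,B)
rects(W,"collar",70,80,B)
rects(W,"die top",84,98,B)
rects(W,"dieblock",74,80,B)
rects(W,"plate",40,46,B)
rects(W,"lips",28,34,B)
rects(W,"bedall",12,34,B)
rects(W,"board",10,20,(340,580,-430,-240))
rects(W,"dial",25,34,(380,500,-160,-30))
rects(W,"dialbar",62,75,(380,500,-160,-30))
print(np.median(W[...,2][(W[...,2]<20)&(W[...,2]>-20)]))
c=cam("top"); W=cloud(c)
rects(W,"handle",101,118,B)
rects(W,"collar",68,80,B)
E
python3 -c "
import cv2
i=cv2.imread('pics/w1.png');cv2.imwrite('pics/w1a.png',cv2.resize(i[250:360,280:420],None,fx=5,fy=5,interpolation=2)); cv2.imwrite('pics/w1b.png',cv2.resize(i[100:240,60:240],None,fx=4,fy=4,interpolation=2))"
```

```text
handle 1215 c [647.6 135.4] size [14.9 63.7] ang 85.14 z 106.3
collar 1414 c [638.6  31.3] size [60.3 44.1] ang 85.18 z 75.4
die top 1394 c [639.1  31.1] size [39.  38.4] ang 51.09 z 91.3
dieblock 1271 c [638.8  31.3] size [60.  43.8] ang 85.18 z 75.6
plate 10046 c [639.   37.8] size [162.7  99.6] ang 85.13 z 41.7
lips 1864 c [655.  -82.7] size [75.2 45.3] ang 85.13 z 29.5
bedall 1931 c [655.  -82.7] size [75.2 45.3] ang 85.13 z 29.5
board 13258 c [ 472.9 -327.3] size [168.7 150.6] ang 5.98 z 12.2
dial 2944 c [444.1 -92.1] size [ 81.3 103.8] ang 4.92 z 30.0
dialbar 296 c [ 446.1 -101.1] size [14.1 32.3] ang 64.90 z 64.4
-1.287024024982233
handle 173 c [649.9 135.5] size [14.2 63.5] ang 84.79 z 109.4
collar 113 c [641.7  31.7] size [59.1 44.8] ang 84.94 z 77.5
```

View pics/w1a.png

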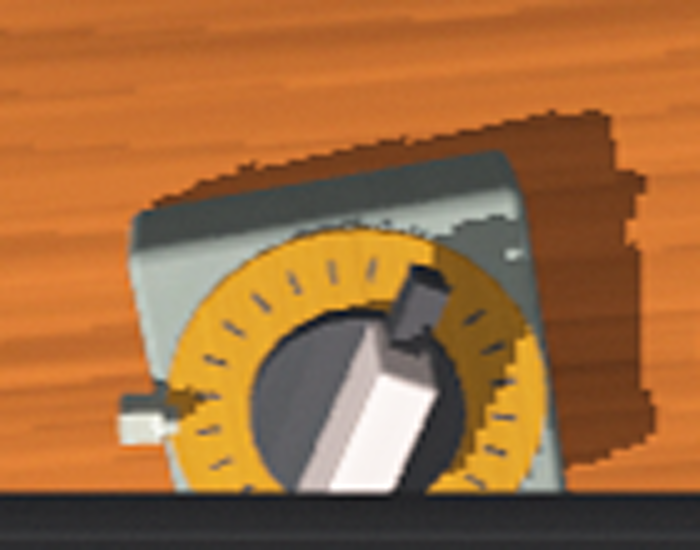

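View pics/w1b.png

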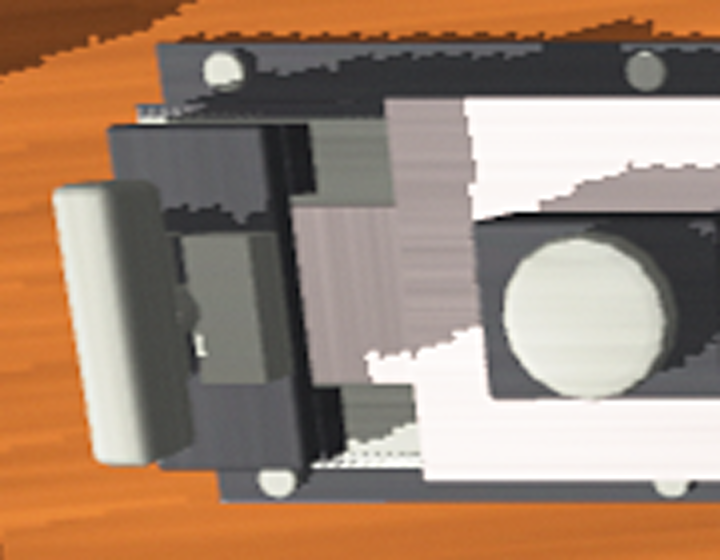

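```bash
python3 -m inch '[-0.0045,0.03,-0.035,0,0,0,-1, -0.0045,0.03,-0.035,0,0,0,-1, -0.0045,0.03,-0.035,0,0,0,-1, -0.0045,0.03,-0.035,0,0,0,-1, -0.0045,0.03,-0.035,0,0,0,-1, -0.0045,0.03,-0.035,0,0,0,-1, 0,0,0,0,0,0,-1, 0,0,0,0,0,0,-1]'
python3 - <<'E'
from h import *
move([648,135.7,83],np.radians(85.14))
c=cam("wrist","w2"); cam("side","s2")
print(proj(c,[648,135.7,108]))
E
```

```text
t: 3.4
eef_pos: [646.6, 133.5, 124.3]
tcp_rot: [-1.57, -0.001, 3.054]
ft_force: [0.3, -0.3, 0.6]
opening: 0.999
t 3.4 pos [646.6 133.5 124.3] rot [-1.570e+00 -1.000e-03  3.054e+00] open 1.00 F [ 0.3 -0.3  0.6]
tool shift mm [-1.2 41.3 -2.3] tool y world [-0.001 -0.    -1.   ] z [-0.088 -0.996  0.001]
ay deg -0.17 (jaw yaw now -1.659) j6 1.76
[312.36523288 286.30913637]
```

View pics/w2.png

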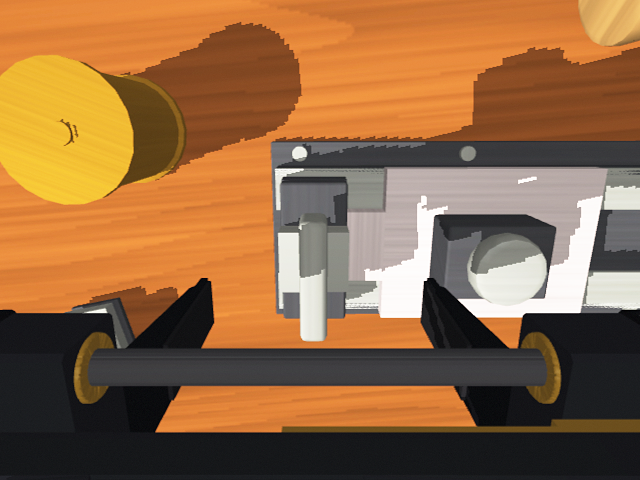

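```bash
python3 -m inch '[-0.0012,0.014,-0.0023,0,0,0,-1, 0,0.014,0,0,0,0,-1, 0,0.013,0,0,0,0,-1, 0,0,0,0,0,0,-1, 0,0,0,0,0,0,1, 0,0,0,0,0,0,1, 0,0,0,0,0,0,1, 0,0,0,0,0,0,1, 0,0,0,0,0,0,1, 0,0,0,0,0,0,1]'
python3 - <<'E'
from h import *
move([648,135.7,101],np.radians(85.14))
E
```

```text
t: 4.5
eef_pos: [648.4, 136.5, 83.8]
tcp_rot: [-1.571, 0.0, 3.054]
ft_force: [-0.5, 0.5, -0.9]
opening: 0.548
t 4.5 pos [648.4 136.5  83.8] rot [-1.571  0.     3.054] open 0.55 F [-0.5  0.5 -0.9]
tool shift mm [  0.3 -17.2   0.8] tool y world [ 0. -0. -1.] z [-0.088 -0.996  0.   ]
ay deg -0.17 (jaw yaw now -1.659) j6 1.77
```

```bash
python3 -m inch '[0,0,0,0,0,0,1, 0,0,0,0,0,0,1, 0,0,0,0,0,0,1, 0,0,0,0,0,0,1, 0,0,0,0,0,0,1, 0,0,0,0,0,0,1, 0,0,0,0,0,0,1, 0,0,0,0,0,0,1]'
```

```text
t: 5.3
eef_pos: [648.2, 135.6, 83.6]
tcp_rot: [-1.57, -0.0, 3.054]
ft_force: [-1.5, -4.7, 0.0]
opening: 0.14
```

```bash
python3 -m inch '[0,0,0,0,0,0,1, 0,-0.006,0,0,0,0,1, 0,-0.006,0,0,0,0,1, 0,-0.006,0,0,0,0,1, 0,0,0,0,0,0,1, 0,0,0,0,0,0,1]'
```

```text
t: 5.9
eef_pos: [648.1, 135.6, 100.7]
tcp_rot: [-1.569, -0.001, 3.054]
ft_force: [2.0, -3.8, -9.0]
opening: 0.148
```

```bash
python3 -m inch '[0,0,0,0,-8,0,1, 0,0,0,0,-8,0,1, 0,0,0,0,-8,0,1, 0,0,0,0,-8,0,1, 0,0,0,0,-8,0,1, 0,0,0,0,-8,0,1, 0,0,0,0,-8,0,1, 0,0,0,0,-8,0,1, 0,0,0,0,-8,0,1, 0,0,0,0,-8,0,1]'; python3 -m inch '[0,0,0,0,-8,0,1,0,0,0,0,0,0,1,0,0,0,0,0,0,1]'; python3 - <<'E'
from h import *
c=cam("wrist","w3")
E
```

```text
t: 6.9
eef_pos: [648.1, 136.1, 101.1]
tcp_rot: [-1.571, -0.001, -1.828]
ft_force: [0.5, -2.2, -4.7]
opening: 0.147
t: 7.2
eef_pos: [648.1, 136.1, 101.2]
tcp_rot: [-1.572, -0.001, -1.698]
ft_force: [1.0, -3.8, -6.2]
opening: 0.142
```

View pics/w3.png

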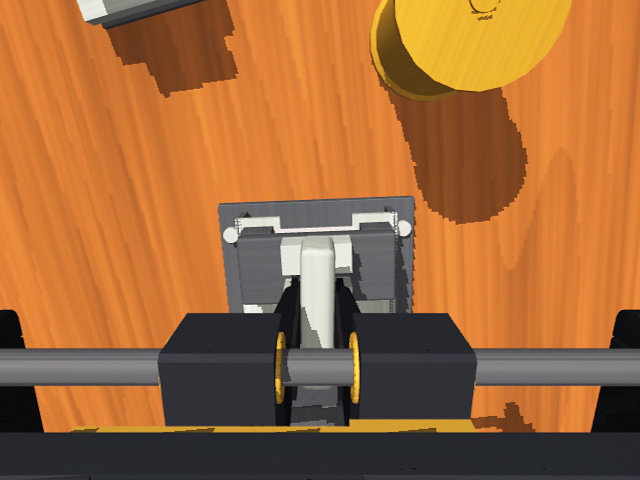

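```bash
python3 -m inch '[0,0.002,0,0,0,0,1, 0,0.0015,0,0,0,0,1, 0,0,0,0,0,0,1, 0,0,0,0,0,0,0.5, 0,0,0,0,0,0,0.5, 0,0,0,0,0,0,0, 0,0,0,0,0,0,0, 0,0,0,0,0,0,0, 0,0,0,0,0,0,0]'; python3 -m inch '[0,-0.01,0,0,0,0,0, 0,-0.02,0,0,0,0,0, 0,-0.03,0,0,0,0,-1, 0,-0.03,0,0,0,0,-1, 0,-0.03,0,0,0,0,-1, 0,-0.03,0,0,0,0,-1, 0,0,0,0,0,0,-1]';python3 - <<'E'
from h import *
move([638.8,31.3,61],np.radians(-4.86))
c=cam("wrist","w4");W=cloud(c); B=(540,740,-150,190)
rects(W,"handle",105,130,B)
rects(W,"collar",70,78,B)
c=cam("top","t4");W=cloud(c)
rects(W,"handle",110,128,B)
E
```

```text
t: 8.15
eef_pos: [648.3, 136.5, 98.0]
tcp_rot: [-1.571, -0.0, -1.694]
ft_force: [-0.6, 0.0, -0.1]
opening: 0.486
t: 8.85
eef_pos: [649.5, 136.7, 253.3]
tcp_rot: [-1.564, 0.002, -1.694]
ft_force: [-0.8, 0.0, 0.4]
opening: 0.865
t 8.8 pos [649.5 136.7 253.3] rot [-1.564  0.002 -1.694] open 0.87 F [-0.8  0.   0.4]
tool shift mm [106.2 192.2   0.9] tool y world [ 0.007  0.001 -1.   ] z [ 0.992 -0.122  0.007]
ay deg -2.17 (jaw yaw now -0.123) j6 0.23
handle 1457 c [647.6 136.1] size [63.5 13.5] ang 82.80 z 120.0
collar 1056 c [638.8  35. ] size [53.3 44. ] ang 85.08 z 75.1
handle few 0
```

View pics/w4.png

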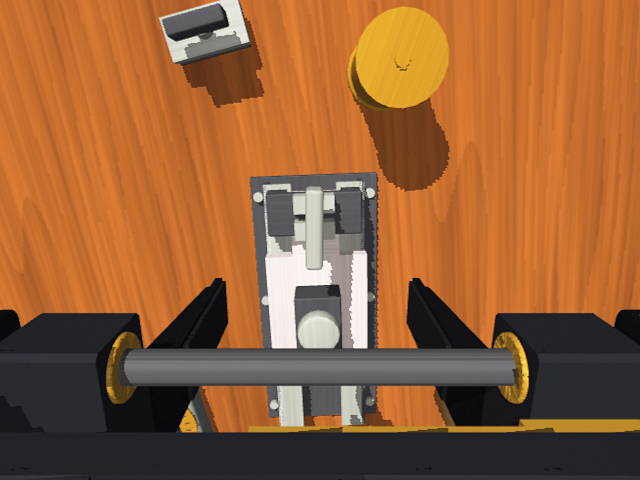

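```bash
python3 -m inch '[0,0,0,0,-2.17,0,-1, 0.035,0,-0.0017,0,0,0,-1, 0.035,0.01,0,0,0,0,-1, 0.036,0.03,0,0,0,0,-1, 0,0.03,0,0,0,0,-1, 0,0.03,0,0,0,0,-1, 0,0.02,0,0,0,0,-1, 0,0,0,0,0,0,-1, 0,0,0,0,0,0,-1]';python3 - <<'E'
from h import *
move([638.8,31.3,50],np.radians(-4.86))
c=cam("wrist","w5");W=cloud(c); B=(540,740,-150,190)
rects(W,"blk",73,80,B)
rects(W,"boss",86,96,B)
rects(W,"plate",38,46,B)
E
```

```text
t: 9.85
eef_pos: [637.5, 31.0, 127.8]
tcp_rot: [-1.572, -0.0, -1.656]
ft_force: [0.6, -0.3, 0.2]
opening: 0.998
t 9.8 pos [637.5  31.  127.8] rot [-1.572 -0.    -1.656] open 1.00 F [ 0.6 -0.3  0.2]
tool shift mm [-0.4 77.8  1.4] tool y world [-0.001 -0.    -1.   ] z [ 0.996 -0.085 -0.001]
ay deg -0.00 (jaw yaw now -0.085) j6 0.03
blk 3393 c [638.6  31. ] size [60.2 44. ] ang 85.04 z 75.2
boss 3849 c [638.6  31.6] size [38.6 38.4] ang 35.73 z 91.1
plate 23725 c [639.   36.1] size [159.1 100.5] ang 85.04 z 41.4
```

View pics/w5.png

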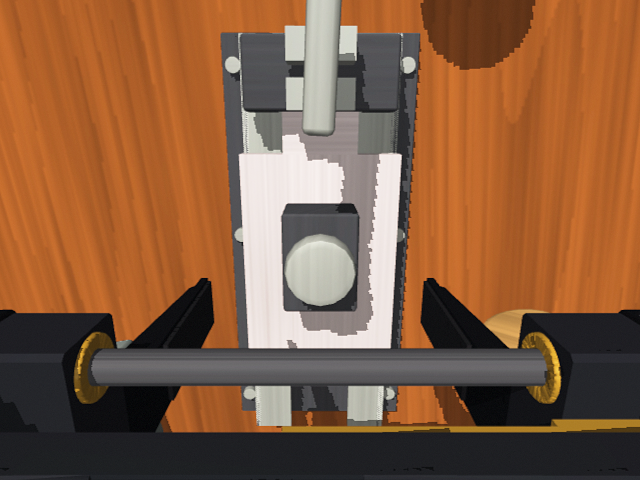

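```bash
python3 -m inch '[0,0.025,0.0014,0,0,0,-1, 0,0.025,0,0,0,0,-1, 0,0.015,0,0,0,0,-1, 0,0.0125,0,0,0,0,-1, 0,0,0,0,0,0,1, 0,0,0,0,0,0,1, 0,0,0,0,0,0,1, 0,0,0,0,0,0,1, 0,0,0,0,0,0,1, 0,0,0,0,0,0,1]'; python3 -m inch '[0,0,0,0,0,0,1, 0,0,0,0,0,0,1, 0,0,0,0,0,0,1, 0,0,0,0,0,0,1, 0,0,0,0,0,0,1]'
```

```text
t: 10.9
eef_pos: [639.1, 30.8, 50.9]
tcp_rot: [-1.57, -0.0, -1.656]
ft_force: [0.6, 0.1, 0.2]
opening: 0.55
t: 11.4
eef_pos: [639.0, 30.9, 50.7]
tcp_rot: [-1.571, -0.0, -1.656]
ft_force: [-0.6, 0.2, 2.6]
opening: 0.46
```

```bash
python3 -m inch '[0.01,0,0,0,0,0,1, 0.015,0,0,0,0,0,1, 0.015,0,0,0,0,0,1, 0.015,0,0,0,0,0,1, 0.01,0,0,0,0,0,1, 0,0,0,0,0,0,1]';python3 - <<'E'
from h import *
move([458,-330,150],np.radians(5.6))
c=cam("wrist","w6");W=cloud(c)
rects(W,"plate",38,46,(540,740,-220,190))
E
```

```text
t: 12.0
eef_pos: [633.5, -35.3, 50.8]
tcp_rot: [-1.571, -0.001, -1.656]
ft_force: [-1.5, -5.6, 4.0]
opening: 0.461
t 12.0 pos [633.5 -35.3  50.8] rot [-1.571e+00 -1.000e-03 -1.656e+00] open 0.46 F [-1.5 -5.6  4. ]
tool shift mm [ 308.8  -99.  -149.6] tool y world [ 0.    -0.001 -1.   ] z [ 0.996 -0.085  0.   ]
ay deg -10.50 (jaw yaw now -0.086) j6 -0.07
plate 39382 c [637.6  17.1] size [140.9 100.6] ang 84.87 z 41.4
```

View pics/w6.png

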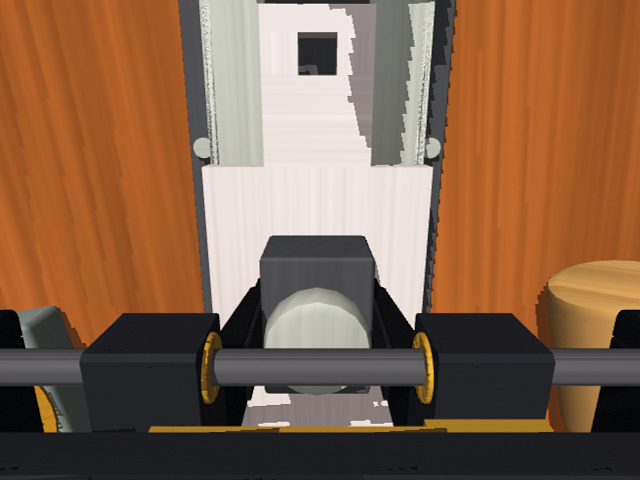

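```bash
python3 -m inch '[0,-0.01,0,0,0,0,1, 0,-0.02,0,0,0,0,1, 0,-0.03,0,0,0,0,1, 0,-0.03,0,0,0,0,1, 0,0,0,0,0,0,1]'; python3 - <<'E'
from h import *
move([458,-330,150],np.radians(5.6))
c=cam("top","t7");W=cloud(c)
m=rects(W,"board",9,20,(340,580,-430,-240))
# board outline by colour: top-face corners on z=14
hsv=cv2.cvtColor(c["pixels"],cv2.COLOR_BGR2HSV)
cv2.imwrite("pics/t7b.png",cv2.resize(c["pixels"][230:390,400:560],None,fx=4,fy=4,interpolation=2))
ct=max(cv2.findContours(m.astype(np.uint8),0,2)[0],key=cv2.contourArea)
ap=cv2.approxPolyDP(ct,6,True)[:,0]; print([ (p.tolist(),ray(c,*p,14).round(0).tolist()) for p in ap])
E
```

```text
t: 12.55
eef_pos: [634.8, -33.5, 143.8]
tcp_rot: [-1.566, -0.0, -1.655]
ft_force: [-0.0, 0.2, -7.8]
opening: 0.459
t 12.6 pos [634.8 -33.5 143.8] rot [-1.566 -0.    -1.655] open 0.46 F [-0.   0.2 -7.8]
tool shift mm [ 310.3   -6.8 -151.2] tool y world [ 0.005 -0.001 -1.   ] z [ 0.996 -0.084  0.005]
ay deg -10.43 (jaw yaw now -0.084) j6 -0.07
board 4910 c [ 459.6 -329.3] size [199.8 151.7] ang 5.53 z 15.1
[([495, 264], [564.0, -392.0, 14.0]), ([435, 271], [550.0, -247.0, 14.0]), ([447, 353], [355.0, -265.0, 14.0]), ([509, 346], [368.0, -412.0, 14.0])]
```

View pics/t7.png

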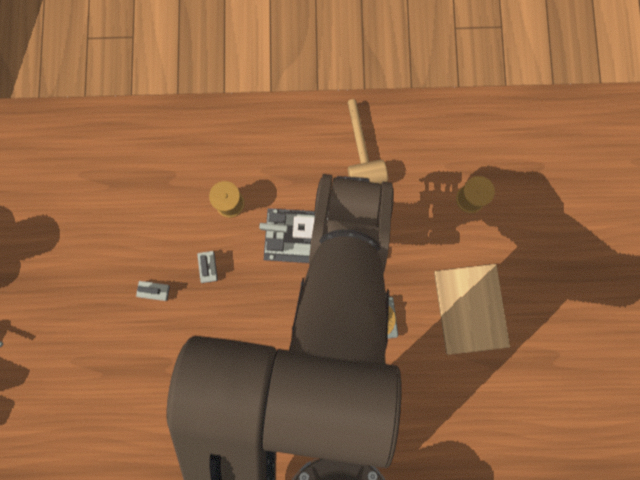

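```bash
python3 -m inch '[0,0,0,0,-5.2,0,1, 0,0,0,0,-5.2,0,1, 0.0273,0,-0.0202,0,0,0,1, 0.0273,0,-0.0202,0,0,0,1, 0.0273,0,-0.0202,0,0,0,1, 0.0273,0,-0.0202,0,0,0,1, 0.0273,0,-0.0202,0,0,0,1, 0.0273,0,-0.0202,0,0,0,1, 0.0273,0,-0.0202,0,0,0,1, 0.0273,0,-0.0202,0,0,0,1]'; python3 -m inch '[0.0273,0,-0.0202,0,0,0,1, 0.0273,0,-0.0202,0,0,0,1, 0,0,0,0,0,0,1, 0,0,0,0,0,0,1]'; python3 - <<'E'
from h import *
move([460,-325,33.5],np.radians(5.5))
c=cam("wrist","w8"); cam("side","s8")
E
```

```text
t: 13.6
eef_pos: [492.1, -267.1, 138.4]
tcp_rot: [-1.574, 0.002, -1.474]
ft_force: [0.6, -0.2, -8.5]
opening: 0.461
t: 14.0
eef_pos: [457.8, -324.9, 138.7]
tcp_rot: [-1.573, 0.002, -1.476]
ft_force: [-0.2, 1.1, -8.0]
opening: 0.463
t 14.0 pos [ 457.8 -324.9  138.7] rot [-1.573  0.002 -1.476] open 0.46 F [-0.2  1.1 -8. ]
tool shift mm [  0.6 105.2   2.5] tool y world [-0.002  0.002 -1.   ] z [ 0.995  0.095 -0.002]
ay deg -0.05 (jaw yaw now 0.095) j6 -0.83
```

View pics/s8.png

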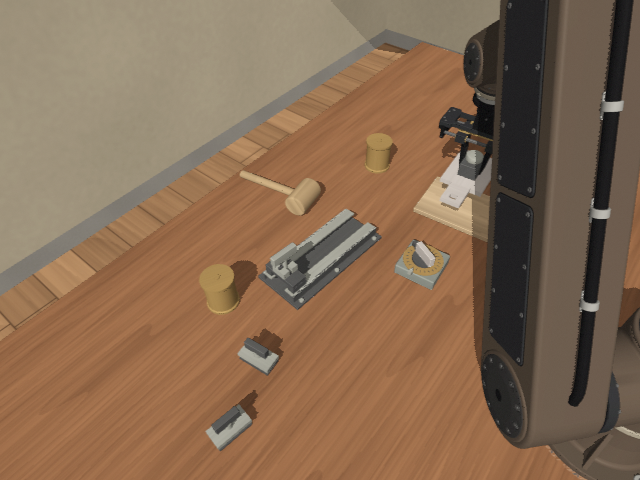

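```bash
python3 -m inch '[0,0.03,0.002,0,0,0,1, 0,0.03,0,0,0,0,1, 0,0.02,0,0,0,0,1, 0,0.012,0,0,0,0,1, 0,0.008,0,0,0,0,1, 0,0.003,0,0,0,0,1, 0,0,0,0,0,0,1, 0,0,0,0,0,0,1]'
```

```text
t: 14.9
eef_pos: [461.1, -325.2, 38.4]
tcp_rot: [-1.57, -0.001, -1.474]
ft_force: [-0.4, -0.1, -8.2]
opening: 0.463
```

```bash
python3 -m inch '[0,0.002,0,0,0,0,1, 0,0.002,0,0,0,0,1,0,0,0,0,0,0,1]';python3 -m inch '[0,0.0012,0,0,0,0,1,0,0,0,0,0,0,1]'
```

```text
t: 15.2
eef_pos: [460.9, -325.1, 33.9]
tcp_rot: [-1.57, -0.0, -1.474]
ft_force: [0.5, -0.1, -6.4]
opening: 0.46
t: 15.4
eef_pos: [460.9, -325.1, 33.7]
tcp_rot: [-1.57, -0.001, -1.474]
ft_force: [-1.8, 1.8, 9.0]
opening: 0.458
```

Contact on the board (force flipped to +9 N). Release and rise.

```bash
python3 -m inch '[0,0,0,0,0,0,0, 0,0,0,0,0,0,-1, 0,0,0,0,0,0,-1, 0,0,0,0,0,0,-1, 0,0,0,0,0,0,-1, 0,0,0,0,0,0,-1, 0,-0.03,0,0,0,0,-1, 0,-0.04,0,0,0,0,-1, 0,-0.05,0,0,0,0,-1, 0,-0.05,0,0,0,0,-1]'; python3 -m inch '[0,-0.05,0,0,0,0,-1,-0.03,0,0,0,0,0,-1,0,0,0,0,0,0,-1]'; python3 - <<'E'
from h import *
move([573.4,306.8,100],np.radians(96.5))
c=cam("wrist","w9");W=cloud(c); B=(340,580,-450,-190)
rects(W,"plate",20,30,B); rects(W,"blk",54,64,B); rects(W,"board",8,18,B)
E
```

```text
t: 16.4
eef_pos: [460.4, -324.6, 204.1]
tcp_rot: [-1.571, 0.001, -1.474]
ft_force: [0.6, 0.3, 1.2]
opening: 0.994
t: 16.7
eef_pos: [457.6, -293.1, 253.9]
tcp_rot: [-1.569, -0.001, -1.473]
ft_force: [1.1, -0.1, 0.4]
opening: 1.002
t 16.7 pos [ 457.6 -293.1  253.9] rot [-1.569e+00 -1.000e-03 -1.473e+00] open 1.00 F [ 1.1 -0.1  0.4]
tool shift mm [-586.   153.5  173.5] tool y world [ 0.002 -0.001 -1.   ] z [0.995 0.098 0.002]
ay deg 89.10 (jaw yaw now 0.098) j6 -0.79
plate 12361 c [ 458.1 -301.9] size [100.2 198.2] ang 5.39 z 24.4
blk 1415 c [ 460.2 -324.7] size [43.8 59.9] ang 5.25 z 58.2
board 7229 c [ 396.4 -335.5] size [ 80.2 149.6] ang 5.22 z 12.3
```

View pics/w9.png

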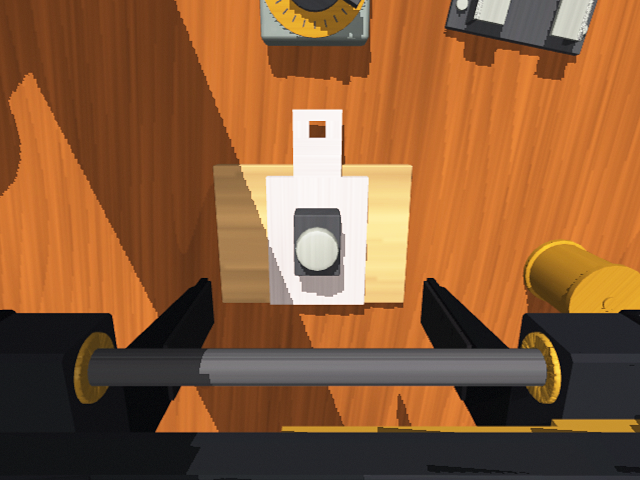

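```bash
python3 -m inch '[-0.044,0,0,0,0,0,-1, -0.044,0,0,0,0,0,-1, -0.044,0,0,0,0,0,-1, -0.042,0,0,0,0,0,-1, 0,0,0,0,0,0,-1, 0,0,0,0,0,0,-1]'; python3 - <<'E'
from h import *
move([439,-95,100])
c=cam("wrist","w10");W=cloud(c); B=(370,510,-170,-20)
rects(W,"base",25,33,B); rects(W,"bar",60,75,B); rects(W,"tips",36,44,B)
cv2.imwrite("pics/w10b.png",cv2.resize(c["pixels"][100:280,220:420],None,fx=4,fy=3,interpolation=2)) if 0 else cv2.imwrite("pics/w10b.png",cv2.resize(c["pixels"][100:280,220:420],None,fx=3.3,fy=3.3,interpolation=2))
p=proj(c,[439,-95,40]); print(p)
np.save("W.npy",W)
E
```

```text
t: 17.35
eef_pos: [441.4, -121.8, 252.1]
tcp_rot: [-1.571, -0.0, -1.472]
ft_force: [0.3, -0.3, 0.1]
opening: 0.999
t 17.4 pos [ 441.4 -121.8  252.1] rot [-1.571 -0.    -1.472] open 1.00 F [ 0.3 -0.3  0.1]
tool shift mm [-26.9 152.1   0.3] tool y world [-0. -0. -1.] z [ 0.995  0.098 -0.   ]
base 6897 c [436.1 -97. ] size [95.7 94.8] ang 5.62 z 29.9
bar 1019 c [434.3 -96.6] size [14.4 55.8] ang 64.54 z 64.3
tips 623 c [442.5 -82.4] size [19.2 50.5] ang 64.46 z 36.8
[317.47207026 180.79109739]
```

View pics/w10b.png

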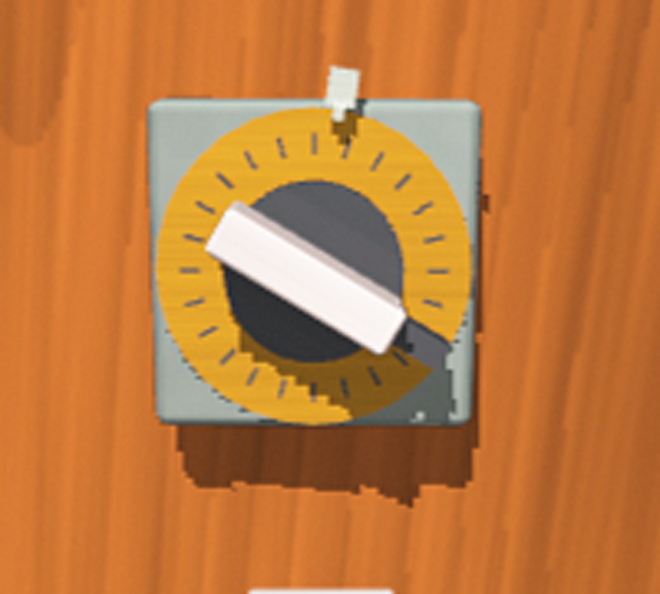

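```bash
python3 - <<'E'
from h import *
c=cam("wrist"); W=cloud(c); A=np.array([435.3,-96.8])
def cr(x,y,z): 
    P=ray(c,220+x/3.3,100+y/3.3,z)[:2]; d=P-A; print((x,y),P.round(1),"r %.1f ang %.1f"%(np.hypot(*d),np.degrees(np.arctan2(d[1],d[0]))))
for p in [(344,67),(343,95),(342,118)]: cr(*p,40)
for p in [(450,350),(435,345),(425,370),(410,315)]: cr(*p,40)
for p in [(306,278)]: cr(*p,66)
# light marker block
B=(W[...,2]>33)&(W[...,2]<44)&(np.hypot(W[...,0]-A[0],W[...,1]-A[1])<70)&(np.hypot(W[...,0]-A[0],W[...,1]-A[1])>26)
d=W[...,:2]-A; r=np.hypot(d[...,0],d[...,1]); a=np.degrees(np.arctan2(d[...,1],d[...,0]))
k,l,st,ce=cv2.connectedComponentsWithStats(B.astype(np.uint8))
for i in range(1,k):
    if st[i,4]>15: m=l==i; print(st[i],"r",r[m].min().round(1),r[m].max().round(1),"ang",np.median(a[m]).round(1),a[m].min().round(1),a[m].max().round(1),"z",np.median(W[m][:,2]))
E
```

```text
(344, 67) [439.9 -41.1] r 55.8 ang 85.3
(343, 95) [440.4 -48.5] r 48.6 ang 84.0
(342, 118) [440.7 -54.6] r 42.6 ang 82.7
(450, 350) [ 478.3 -116. ] r 47.1 ang -24.1
(435, 345) [ 473.8 -114.9] r 42.6 ang -25.2
(425, 370) [ 471.8 -122.5] r 44.6 ang -35.2
(410, 315) [ 465.6 -107. ] r 32.0 ang -18.6
(306, 278) [434.9 -95.7] r 1.2 ang 107.1
[318 120  10  16 116] r 42.6 56.4 ang 85.8 81.2 90.4 z 38.400239060600526
```

```bash
python3 -m inch '[0,0,0,0,8.1,0,-1, 0,0,0,0,8.1,0,-1, 0,0,0,0,8.1,0,-1, 0,0,0,0,8.1,0,-1, 0,0,0,0,8.1,0,-1, 0,0,0,0,8.1,0,-1, 0,0,0,0,8.1,0,-1, 0,0,0,0,8.1,0,-1, 0,0,0,0,8.1,0,-1, 0,0,0,0,8.1,0,-1]'; python3 -m inch '[0,0,0,0,8.1,0,-1, 0,0.03,0,0,8.1,0,-1, 0,0.03,0,0,8.1,0,-1, 0,0.03,0,0,8.1,0,-1, 0.0165,0.03,-0.0198,0,7.8,0,-1, 0,0,0,0,0,0,-1,0,0,0,0,0,0,-1]'; python3 - <<'E'
from h import *
move([435.3,-96.8,44],np.radians(64.5))
c=cam("wrist","w11");W=cloud(c); B=(370,510,-170,-20)
rects(W,"bar",60,75,B)
E
```

```text
t: 18.45
eef_pos: [441.3, -123.3, 252.0]
tcp_rot: [-1.571, -0.001, -2.896]
ft_force: [0.3, -0.1, -0.9]
opening: 0.997
t: 19.15
eef_pos: [431.8, -98.9, 132.1]
tcp_rot: [-1.571, -0.001, 2.695]
ft_force: [-0.4, -0.7, 1.0]
opening: 1.0
t 19.1 pos [431.8 -98.9 132.1] rot [-1.571e+00 -1.000e-03  2.695e+00] open 1.00 F [-0.4 -0.7  1. ]
tool shift mm [-2.4 88.1 -3.4] tool y world [-0.001  0.    -1.   ] z [-0.432 -0.902  0.   ]
ay deg -0.07 (jaw yaw now -2.017) j6 1.64
bar 1980 c [435.1 -96.3] size [13.7 55.6] ang 64.61 z 64.4
```

View pics/w11.png

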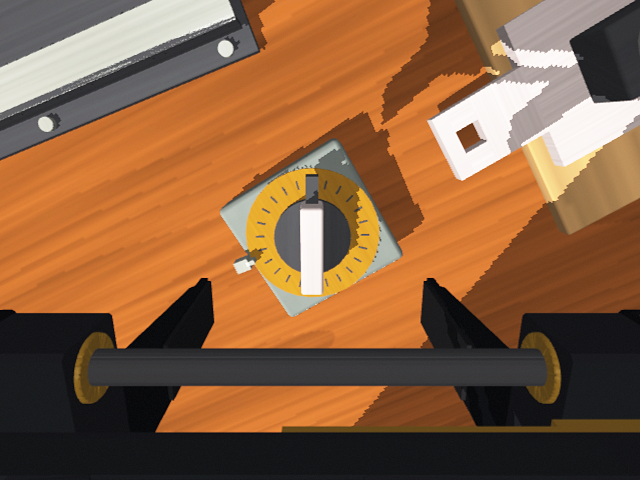

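```bash
python3 -m inch '[-0.0024,0.03,-0.0035,0,0,0,-1, 0,0.03,0,0,0,0,-1, 0,0.026,0,0,0,0,-1, 0,0,0,0,0,0,1, 0,0,0,0,0,0,1, 0,0,0,0,0,0,1, 0,0,0,0,0,0,1, 0,0,0,0,0,0,1, 0,0,0,0,0,0,1, 0,0,0,0,0,0,1]'; python3 -m inch '[0,0,0,0,0,0,1, 0,0,0,0,0,0,1, 0,0,0,0,0,0,1, 0,0,0,0,0,0,1, 0,0,0,0,0,0,1, 0,0,0,0,0,0,1, 0,0,0,0,0,0,1, 0,0,0,0,0,0,1]'
```

```text
t: 20.2
eef_pos: [435.3, -95.9, 46.7]
tcp_rot: [-1.571, 0.001, 2.694]
ft_force: [0.0, -0.3, -0.1]
opening: 0.468
t: 21.0
eef_pos: [434.8, -96.5, 46.4]
tcp_rot: [-1.57, -0.0, 2.694]
ft_force: [-5.3, -9.7, 1.8]
opening: 0.143
```

Gripped. Turn 110.5° ccw (13 × −8.5).

```bash
python3 -m inch '[0,0,0,0,-8.5,0,1, 0,0,0,0,-8.5,0,1, 0,0,0,0,-8.5,0,1, 0,0,0,0,-8.5,0,1, 0,0,0,0,-8.5,0,1, 0,0,0,0,-8.5,0,1, 0,0,0,0,-8.5,0,1, 0,0,0,0,-8.5,0,1, 0,0,0,0,-8.5,0,1, 0,0,0,0,-8.5,0,1]'; python3 -m inch '[0,0,0,0,-8.5,0,1, 0,0,0,0,-8.5,0,1, 0,0,0,0,-8.5,0,1, 0,0,0,0,0,0,1, 0,0,0,0,0,0,1]'; python3 - <<'E'
from h import *
c=cam("wrist","w12")
E
```

```text
t: 22.0
eef_pos: [435.8, -98.8, 46.5]
tcp_rot: [-1.568, -0.002, -2.099]
ft_force: [-6.9, -34.8, -5.2]
opening: 0.144
t: 22.5
eef_pos: [436.6, -98.9, 46.5]
tcp_rot: [-1.567, -0.004, -1.66]
ft_force: [-3.6, -34.7, -6.7]
opening: 0.145
```

View pics/w12.png

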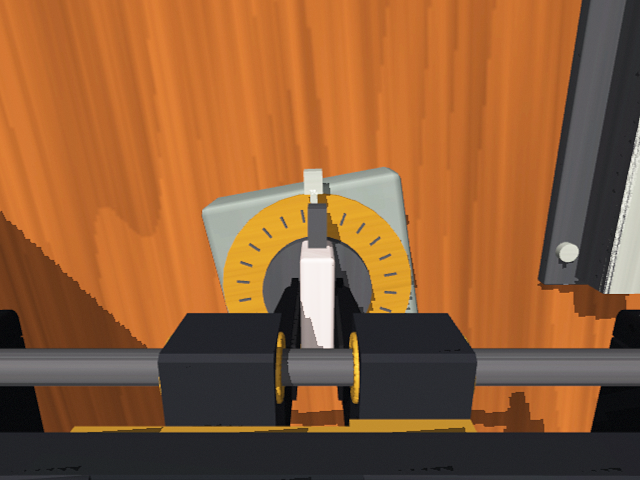

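```bash
python3 -m inch '[0,0,0,0,-2.5,0,1, 0,0,0,0,0,0,1, 0,0,0,0,0,0,0.3, 0,0,0,0,0,0,0.3, 0,0,0,0,0,0,0, 0,0,0,0,0,0,0, 0,0,0,0,0,0,0,0,-0.03,0,0,0,0,0, 0,-0.04,0,0,0,0,-1, 0,-0.05,0,0,0,0,-1]'; python3 -m inch '[0,-0.05,0,0,0,0,-1, 0,-0.03,0,0,0,0,-1, 0.02,0,0,0,0,0,-1, 0,0,0,0,0,0,-1,0,0,0,0,0,0,-1]'; python3 - <<'E'
from h import *
move([573.4,306.8,250],np.radians(96.5))
c=cam("wrist","w13");W=cloud(c); B=(370,510,-170,-20)
rects(W,"bar",60,75,B)
cv2.imwrite("pics/w13b.png",cv2.resize(c["pixels"][100:280,220:420],None,fx=3.3,fy=3.3,interpolation=2))
c=cam("top","t13");W=cloud(c)
B=(480,640,250,500)
m=W[...,2]>18
rects(W,"nutAg",50,75,(520,640,250,360)); rects(W,"nutBg",50,75,(470,570,370,500))
E
```

```text
t: 23.55
eef_pos: [434.3, -95.4, 166.9]
tcp_rot: [-1.574, 0.001, -1.617]
ft_force: [0.7, -0.4, 0.2]
opening: 0.618
t: 24.05
eef_pos: [433.8, -115.6, 246.0]
tcp_rot: [-1.572, 0.0, -1.618]
ft_force: [-0.3, 0.7, 0.2]
opening: 0.988
t 24.1 pos [ 433.8 -115.6  246. ] rot [-1.572  0.    -1.618] open 0.99 F [-0.3  0.7  0.2]
tool shift mm [-428.5   -3.9  119.4] tool y world [-0.001  0.    -1.   ] z [ 0.999 -0.047 -0.001]
ay deg 80.78 (jaw yaw now -0.047) j6 -0.36
bar 1011 c [436.1 -99.2] size [55.7 14. ] ang 87.06 z 64.2
nutAg 135 c [573. 307.] size [50.  14.9] ang 6.78 z 59.3
nutBg 133 c [517.9 438. ] size [51.6 14. ] ang 80.91 z 60.0
```

View pics/w13b.png

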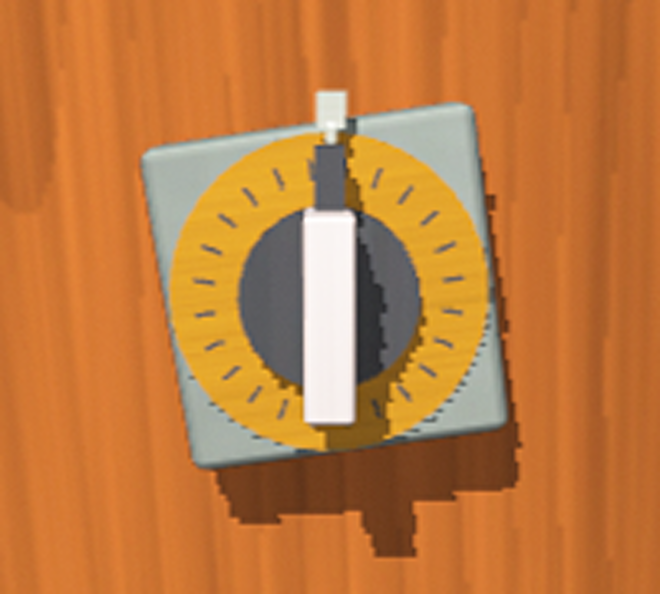

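View pics/t13.png

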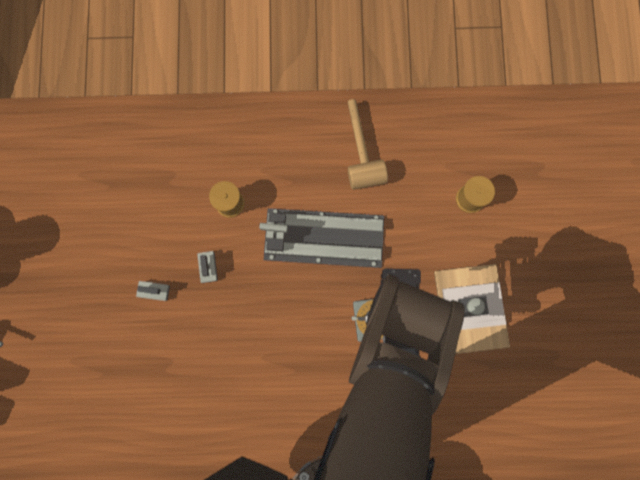

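```bash
python3 -m inch '[0,0,0,0,8.05,0,-1, 0,0,0,0,8.05,0,-1, 0,0,0,0,8.05,0,-1, 0,0,0,0,8.05,0,-1, 0,0,0,0,8.05,0,-1, 0,0,0,0,8.05,0,-1, 0,0,0,0,8.05,0,-1, 0,0,0,0,8.05,0,-1, 0,0,0,0,8.05,0,-1, 0,0,0,0,8.05,0,-1]'; python3 -m inch '[-0.0188,0.007,-0.0403,0,0,0,-1, -0.0188,0.007,-0.0403,0,0,0,-1, -0.0188,0.007,-0.0403,0,0,0,-1, -0.0188,0.007,-0.0403,0,0,0,-1, -0.0188,0.007,-0.0403,0,0,0,-1, -0.0188,0.007,-0.0403,0,0,0,-1, -0.0188,0.007,-0.0403,0,0,0,-1, -0.0188,0.007,-0.0403,0,0,0,-1, -0.0188,0.007,-0.0403,0,0,0,-1, -0.0188,0.007,-0.0403,0,0,0,-1]'; python3 -m inch '[0,0,0,0,0,0,-1,0,0,0,0,0,0,-1]'; python3 - <<'E'
from h import *
move([573.4,306.8,100],np.radians(96.5))
c=cam("wrist","w14");W=cloud(c)
rects(W,"nutA",16,28,(520,640,250,360));rects(W,"nutAg",50,75,(520,640,250,360)); rects(W,"nutBg",50,75,(470,570,370,500))
E
```

```text
t: 25.15
eef_pos: [434.0, -115.2, 245.7]
tcp_rot: [-1.572, -0.001, -3.028]
ft_force: [-0.1, 1.1, -0.1]
opening: 0.997
t: 26.15
eef_pos: [572.5, 309.1, 175.1]
tcp_rot: [-1.57, -0.002, -3.022]
ft_force: [1.4, -0.2, 0.6]
opening: 0.998
t: 26.35
eef_pos: [572.0, 307.7, 174.9]
tcp_rot: [-1.57, -0.002, -3.02]
ft_force: [0.3, -0.0, -0.2]
opening: 1.001
t 26.4 pos [572.  307.7 174.9] rot [-1.57e+00 -2.00e-03 -3.02e+00] open 1.00 F [ 0.3 -0.  -0.2]
tool shift mm [-1.5 74.9  1. ] tool y world [-0.002 -0.001 -1.   ] z [ 0.121 -0.993  0.001]
ay deg 0.46 (jaw yaw now -1.449) j6 1.84
nutA 2682 c [570.5 307.6] size [71.8 38. ] ang 7.06 z 20.4
nutAg 1254 c [570.5 307.4] size [50.2 13.5] ang 6.67 z 56.3
nutBg 1332 c [515.4 439.2] size [50.  14.8] ang 81.03 z 56.3
```

View pics/w14.png

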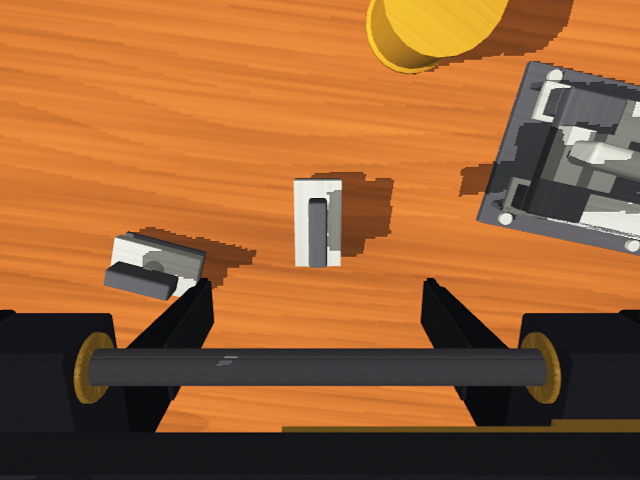

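```bash
python3 -m inch '[0,0.04,0,0,0.3,0,-1, 0,0.04,0,0,0,0,-1, 0,0.035,0,0,0,0,-1, 0,0.0225,0,0,0,0,-1, 0,0,0,0,0,0,1, 0,0,0,0,0,0,1, 0,0,0,0,0,0,1, 0,0,0,0,0,0,1, 0,0,0,0,0,0,1, 0,0,0,0,0,0,1]'; python3 -m inch '[0,0,0,0,0,0,1, 0,0,0,0,0,0,1, 0,0,0,0,0,0,1, 0,0,0,0,0,0,1, 0,0,0,0,0,0,1, 0,0,0,0,0,0,1, 0,0,0,0,0,0,1, 0,0,0,0,0,0,1]'
```

```text
t: 27.4
eef_pos: [573.1, 306.7, 39.6]
tcp_rot: [-1.571, 0.001, -3.027]
ft_force: [-0.3, 0.3, 0.4]
opening: 0.553
t: 28.2
eef_pos: [572.9, 306.7, 38.9]
tcp_rot: [-1.571, 0.0, -3.027]
ft_force: [-0.4, 1.5, 0.3]
opening: 0.145
```

```bash
python3 -m inch '[0,-0.01,0,0,0,0,1, 0,-0.03,0,0,0,0,1, 0,-0.04,0,0,0,0,1, 0,-0.04,0,0,0,0,1, 0,-0.02,0,0,0,0,1, 0,0,0,0,0,0,1]'; python3 -m inch '[0,0,0,0,-7.85,0,1, 0,0,0,0,-7.85,0,1, 0,0,0,0,-7.85,0,1, 0,0,0,0,-7.85,0,1, 0,0,0,0,-7.85,0,1, 0,0,0,0,-7.85,0,1, 0,0,0,0,-7.85,0,1, 0,0,0,0,-7.85,0,1, 0,0,0,0,-7.85,0,1, 0,0,0,0,-7.85,0,1]'; python3 -m inch '[0.0374,0,0.0089,0,0,0,1, 0.0374,0,0.0089,0,0,0,1, 0.0374,0,0.0089,0,0,0,1, 0.0374,0,0.0089,0,0,0,1, 0.0374,0,0.0089,0,0,0,1, 0.0374,0,0.0089,0,0,0,1, 0.0374,0,0.0089,0,0,0,1, 0.0374,0,0.0089,0,0,0,1, 0.0374,0,0.0089,0,0,0,1, 0.0374,0,0.0089,0,0,0,1]'; python3 -m inch '[0,0,0,0,0,0,1,0,0,0,0,0,0,1]'; python3 - <<'E'
from h import *
move([629.9,-73.3,64],np.radians(-4.86))
c=cam("wrist","w15"); cam("side","s15")
W=cloud(c);rects(W,"nutBg",50,75,(470,570,370,500))
E
```

```text
t: 28.8
eef_pos: [573.8, 307.0, 182.5]
tcp_rot: [-1.572, 0.005, -3.027]
ft_force: [-0.1, -0.5, -3.3]
opening: 0.14
t: 29.8
eef_pos: [572.2, 306.3, 177.1]
tcp_rot: [-1.573, -0.001, -1.652]
ft_force: [-1.1, 0.6, -2.8]
opening: 0.143
t: 30.8
eef_pos: [628.5, -75.1, 177.3]
tcp_rot: [-1.573, 0.0, -1.657]
ft_force: [1.3, -0.3, -2.3]
opening: 0.146
t: 31.0
eef_pos: [628.5, -74.2, 177.4]
tcp_rot: [-1.573, 0.0, -1.659]
ft_force: [0.4, 1.7, -2.7]
opening: 0.146
t 31.0 pos [628.5 -74.2 177.4] rot [-1.573  0.    -1.659] open 0.15 F [ 0.4  1.7 -2.7]
tool shift mm [ -1.  113.4   1.6] tool y world [-0.002  0.001 -1.   ] z [ 0.996 -0.088 -0.002]
ay deg -0.20 (jaw yaw now -0.088) j6 -0.13
nutBg few 0
```

View pics/w15.png

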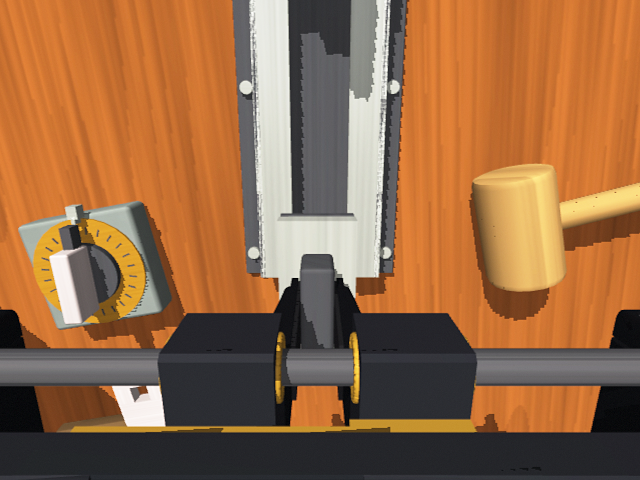

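View pics/s15.png

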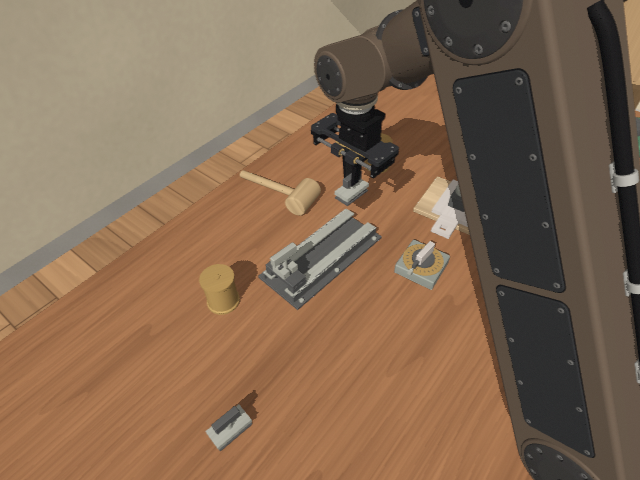

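```bash
python3 - <<'E'
from h import *
c=cam("wrist"); W=cloud(c)
O=np.array([638.8,31.3]);ex=np.array([.9964,-.0847]);ey=np.array([.0847,.9964])
b=np.stack([(W[...,:2]-O)@ex,(W[...,:2]-O)@ey,W[...,2]],-1)
for y0 in (-50,-20,10,40):
    m=(abs(b[...,1]-y0)<10)&(b[...,2]>25)&(b[...,2]<34)
    x=b[...,0][m]; L=x[x<0];R=x[x>0]; print(y0,m.sum(),"lip L",np.percentile(L,[1,99]).round(1),"R",np.percentile(R,[1,99]).round(1),"mid",((np.percentile(L,99)+np.percentile(R,1))/2).round(2))
# nut plate
m=(b[...,2]>145)&(b[...,2]<166)&(abs(b[...,0])<60)&(abs(b[...,1]+75)<40)
p=b[m]; print(m.sum(),p[:,0].min(),p[:,0].max(),p[:,1].max(),np.median(p[:,2]))
E
```

```text
-50 1901 lip L [-49.  -22.3] R [ 21.7 169.8] mid -0.34
-20 2039 lip L [-49.  -22.4] R [21.7 48.4] mid -0.32
10 2241 lip L [-49.  -22.5] R [21.7 48.4] mid -0.36
40 2430 lip L [-49.  -22.3] R [21.9 48.4] mid -0.23
4338 -20.8896821894672 17.30646371278989 -70.24457950450393 159.6497443548373
```

```bash
python3 -m inch '[-0.001,0.03,0.0016,0,-0.2,0,1, 0,0.04,0,0,0,0,1, 0,0.03,0,0,0,0,1, 0,0,0,0,0,0,1, 0,0,0,0,0,0,1]'; python3 - <<'E'
from h import *
move([629.9,-73.3,64],np.radians(-4.86))
E
```

```text
t: 31.65
eef_pos: [631.1, -72.0, 79.4]
tcp_rot: [-1.571, -0.0, -1.653]
ft_force: [-0.0, 0.2, -2.3]
opening: 0.145
t 31.6 pos [631.1 -72.   79.4] rot [-1.571 -0.    -1.653] open 0.15 F [-0.   0.2 -2.3]
tool shift mm [ 1.4 15.4 -1.1] tool y world [-0.  0. -1.] z [ 0.997 -0.082 -0.   ]
ay deg 0.16 (jaw yaw now -0.082) j6 -0.14
```

```bash
python3 -m inch '[0,0.01,-0.001,0,0.1,0,1, 0,0.01,0,0,0,0,1, 0,0.008,0,0,0,0,1, 0,0,0,0,0,0,1, 0,0,0,0,0,0,1]'; python3 - <<'E'
from h import *
move([629.9,-73.3,64],np.radians(-4.86))
c=cam("wrist","w16")
E
```

```text
t: 32.15
eef_pos: [629.9, -72.8, 50.9]
tcp_rot: [-1.571, -0.0, -1.656]
ft_force: [-0.6, 0.4, -2.3]
opening: 0.146
t 32.1 pos [629.9 -72.8  50.9] rot [-1.571 -0.    -1.656] open 0.15 F [-0.6  0.4 -2.3]
tool shift mm [  0.5 -13.1   0. ] tool y world [-0. -0. -1.] z [ 0.996 -0.085 -0.   ]
ay deg -0.00 (jaw yaw now -0.085) j6 -0.13
```

View pics/w16.png

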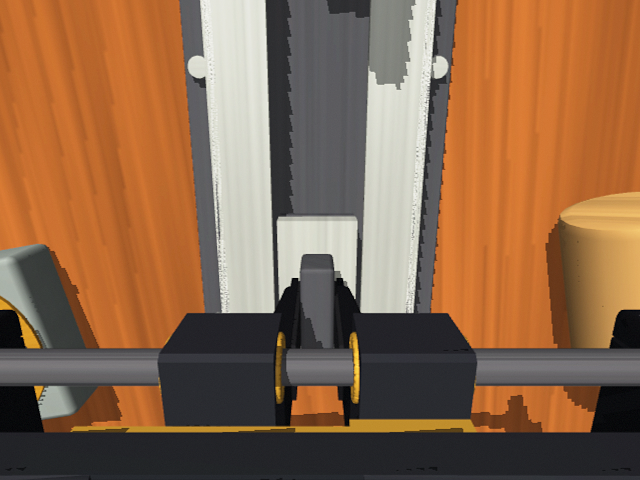

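```bash
python3 -m inch '[0,0.004,0,0,0,0,1, 0,0.003,0,0,0,0,1, 0,0.0025,0,0,0,0,1, 0,0,0,0,0,0,1, 0,0,0,0,0,0,1]'
```

```text
t: 32.7
eef_pos: [630.3, -72.7, 41.8]
tcp_rot: [-1.57, -0.0, -1.656]
ft_force: [1.6, 0.5, 3.1]
opening: 0.145
```

```bash
python3 -m inch '[0,0.0004,0,0,8.2,0,1, 0,0,0,0,8.2,0,1, 0,0,0,0,8.2,0,1, 0,0,0,0,8.2,0,1, 0,0,0,0,8.2,0,1]'
```

```text
t: 33.2
eef_pos: [630.2, -73.0, 41.4]
tcp_rot: [-1.57, 0.0, -2.377]
ft_force: [1.1, -1.6, 3.8]
opening: 0.149
```

```bash
python3 -m inch '[0,0,0,0,8.2,0,1, 0,0,0,0,8.2,0,1, 0,0,0,0,8.2,0,1, 0,0,0,0,8.2,0,1, 0,0,0,0,8.2,0,1, 0,0,0,0,8.0,0,1, 0,0,0,0,0,0,1, 0,0,0,0,0,0,1]';python3 - <<'E'
from h import *
move([629.9,-73.3,41],np.radians(85.14))
c=cam("wrist","w17")
E
```

```text
t: 34.0
eef_pos: [629.8, -72.7, 41.2]
tcp_rot: [-1.571, -0.0, 3.061]
ft_force: [-0.6, -0.8, 2.6]
opening: 0.147
t 34.0 pos [629.8 -72.7  41.2] rot [-1.571 -0.     3.061] open 0.15 F [-0.6 -0.8  2.6]
tool shift mm [-0.1  0.2  0.6] tool y world [-0. -0. -1.] z [-0.081 -0.997  0.   ]
ay deg 0.23 (jaw yaw now -1.652) j6 1.43
```

View pics/w17.png

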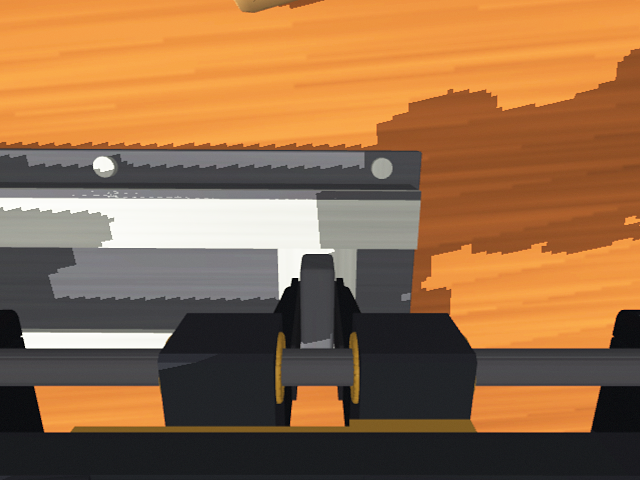

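```bash
python3 -m inch '[0,0,0,0,0,0,0.5, 0,0,0,0,0,0,0.2, 0,0,0,0,0,0,0.2, 0,0,0,0,0,0,0.2, 0,0,0,0,0,0,0.2, 0,0,0,0,0,0,0.2, 0,-0.02,0,0,0,0,0.2, 0,-0.04,0,0,0,0,0, 0,-0.05,0,0,0,0,-1, 0,-0.05,0,0,0,0,-1]'; python3 -m inch '[0,0,0,0,-7.8,0,-1, 0,0,0,0,-7.8,0,-1, 0,0,0,0,-7.8,0,-1, 0,0,0,0,-7.8,0,-1, 0,0,0,0,-7.8,0,-1, 0,0,0,0,-7.8,0,-1, 0,0,0,0,-7.8,0,-1, 0,0,0,0,-7.8,0,-1, 0,0,0,0,-7.8,0,-1, 0,0,0,0,-7.8,0,-1]'; python3 - <<'E'
from h import *
move([517,438.5,180],np.radians(-9))
c=cam("wrist","w18")
W=cloud(c);rects(W,"nut1g",52,75,(570,690,-120,-20))
c=cam("top","t18"); W=cloud(c); rects(W,"nutBg",50,75,(450,590,350,530));rects(W,"nut1g",52,75,(570,690,-120,-20))
E
```

```text
t: 35.05
eef_pos: [629.5, -72.6, 202.6]
tcp_rot: [-1.571, -0.001, 3.057]
ft_force: [1.1, -0.2, 0.5]
opening: 0.595
t: 36.05
eef_pos: [629.8, -72.7, 201.0]
tcp_rot: [-1.571, -0.0, -1.859]
ft_force: [0.4, 0.8, -0.1]
opening: 0.999
t 36.0 pos [629.8 -72.7 201. ] rot [-1.571 -0.    -1.859] open 1.00 F [ 0.4  0.8 -0.1]
tool shift mm [-457.9   21.  -253.6] tool y world [-0. -0. -1.] z [ 0.959 -0.285 -0.   ]
ay deg -7.53 (jaw yaw now -0.289) j6 0.07
nut1g 1206 c [627.2 -72.2] size [14.8 49.9] ang 85.62 z 61.1
nutBg 131 c [518.1 439.3] size [50.6 13.9] ang 80.86 z 59.9
nut1g few 0
```

View pics/w18.png

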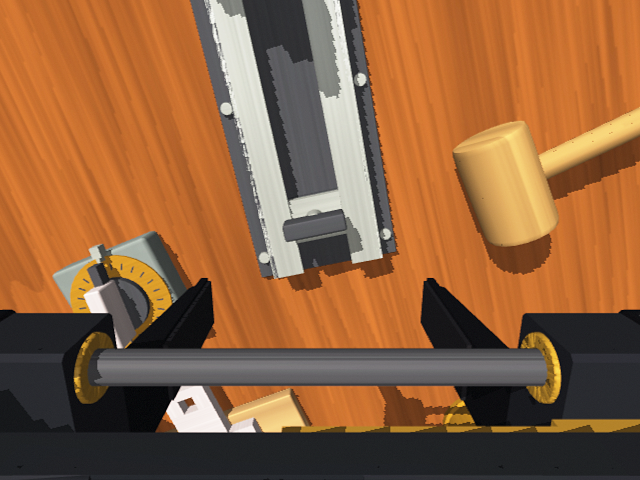

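```bash
python3 -m inch '[0,0,0,0,-7.6,0,-1, -0.041,0,-0.016,0,0,0,-1, -0.041,0,-0.016,0,0,0,-1, -0.041,0,-0.016,0,0,0,-1, -0.041,0,-0.016,0,0,0,-1, -0.041,0,-0.016,0,0,0,-1, -0.041,0,-0.016,0,0,0,-1, -0.041,0,-0.016,0,0,0,-1, -0.041,0,-0.016,0,0,0,-1, -0.041,0,-0.016,0,0,0,-1]'; python3 -m inch '[-0.041,0,-0.016,0,0,0,-1, -0.041,0,-0.016,0,0,0,-1, -0.038,0,-0.015,0,0,0,-1,0,0.02,0,0,0,0,-1,0,0,0,0,0,0,-1]'; python3 - <<'E'
from h import *
c=cam("wrist","w19")
W=cloud(c);rects(W,"nutBg",50,75,(450,590,350,530));rects(W,"nutB",16,28,(450,590,350,530))
move([517,439,38.5],np.radians(-9))
c=cam("top"); W=cloud(c); rects(W,"nutBg",50,75,(450,590,350,530))
E
```

```text
t: 37.15
eef_pos: [546.5, 316.4, 201.1]
tcp_rot: [-1.571, -0.0, -1.737]
ft_force: [0.4, -0.0, -0.1]
opening: 0.999
t: 37.65
eef_pos: [518.6, 441.1, 178.5]
tcp_rot: [-1.574, -0.003, -1.734]
ft_force: [0.1, -0.5, -0.3]
opening: 1.003
nutBg 1232 c [514.6 439.2] size [50.7 13.7] ang 80.78 z 56.2
nutB 2641 c [514.6 439.3] size [72.5 37.9] ang 81.18 z 20.4
t 37.7 pos [519.4 440.5 179.9] rot [-1.573 -0.002 -1.735] open 1.00 F [-0.5 -0.6  0.5]
tool shift mm [  1.6 141.4  -1.9] tool y world [-0.002 -0.002 -1.   ] z [ 0.987 -0.163 -0.002]
ay deg -0.39 (jaw yaw now -0.164) j6 0.77
nutBg 131 c [518.  438.6] size [50.3 14. ] ang 80.81 z 60.1
```

View pics/w19.png

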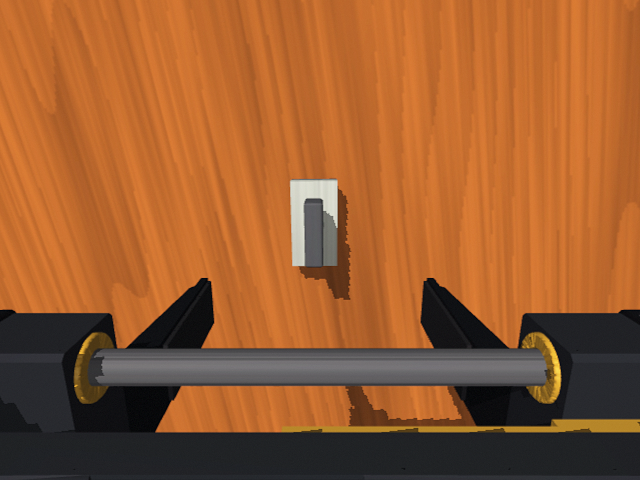

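```bash
python3 -m inch '[0.002,0.04,-0.0036,0,0,0,-1, 0,0.04,0,0,0,0,-1, 0,0.035,0,0,0,0,-1, 0,0.025,0,0,0,0,-1, 0,0,0,0,0,0,-1, 0,0,0,0,0,0,-1]'; python3 - <<'E'
from h import *
move([515.3,439.1,38.5],np.radians(-9.1))
E
```

```text
t: 38.35
eef_pos: [517.1, 439.0, 42.3]
tcp_rot: [-1.57, 0.001, -1.734]
ft_force: [0.2, 0.6, 0.9]
opening: 0.998
t 38.4 pos [517.1 439.   42.3] rot [-1.570e+00  1.000e-03 -1.734e+00] open 1.00 F [0.2 0.6 0.9]
tool shift mm [ 0.2  3.8 -1.8] tool y world [ 0.001  0.    -1.   ] z [ 0.987 -0.163  0.001]
ay deg -0.27 (jaw yaw now -0.164) j6 0.77
```

```bash
python3 -m inch '[0,0.0035,-0.0015,0,-0.3,0,-1, 0,0,0,0,0,0,1, 0,0,0,0,0,0,1, 0,0,0,0,0,0,1, 0,0,0,0,0,0,1, 0,0,0,0,0,0,1, 0,0,0,0,0,0,1, 0,0,0,0,0,0,1, 0,0,0,0,0,0,1, 0,0,0,0,0,0,1]'; python3 -m inch '[0,0,0,0,0,0,1, 0,0,0,0,0,0,1, 0,0,0,0,0,0,1, 0,0,0,0,0,0,1, 0,0,0,0,0,0,1, 0,0,0,0,0,0,1]'; python3 -m inch '[0,-0.01,0,0,0,0,1, 0,-0.03,0,0,0,0,1, 0,-0.04,0,0,0,0,1, 0,-0.04,0,0,0,0,1, 0,-0.02,0,0,-4.2,0,1, 0,0,0,0,0,0,1, 0,0,0,0,0,0,1]';  python3 - <<'E'
from h import *
move([636.3,1.4,180],np.radians(-4.86))
E
```

```text
t: 39.35
eef_pos: [514.7, 439.5, 37.4]
tcp_rot: [-1.571, -0.0, -1.727]
ft_force: [1.0, -0.8, 0.0]
opening: 0.299
t: 39.95
eef_pos: [514.8, 439.5, 37.5]
tcp_rot: [-1.571, 0.0, -1.727]
ft_force: [1.4, -0.2, 0.4]
opening: 0.148
t: 40.65
eef_pos: [514.2, 439.3, 176.9]
tcp_rot: [-1.571, -0.001, -1.656]
ft_force: [0.1, -0.2, -3.1]
opening: 0.145
t 40.6 pos [514.2 439.3 176.9] rot [-1.571e+00 -1.000e-03 -1.656e+00] open 0.14 F [ 0.1 -0.2 -3.1]
tool shift mm [426.   -2.9 158.8] tool y world [-0.001 -0.001 -1.   ] z [ 0.996 -0.085 -0.001]
ay deg -0.00 (jaw yaw now -0.085) j6 0.69
```

```bash
python3 -m inch '[0.0355,0,0.0132,0,0,0,1, 0.0355,0,0.0132,0,0,0,1, 0.0355,0,0.0132,0,0,0,1, 0.0355,0,0.0132,0,0,0,1, 0.0355,0,0.0132,0,0,0,1, 0.0355,0,0.0132,0,0,0,1, 0.0355,0,0.0132,0,0,0,1, 0.0355,0,0.0132,0,0,0,1, 0.0355,0,0.0132,0,0,0,1, 0.0355,0,0.0132,0,0,0,1]'; python3 -m inch '[0.0355,0,0.0132,0,0,0,1, 0.0355,0,0.0132,0,0,0,1, 0,0.02,0,0,0,0,1, 0,0,0,0,0,0,1, 0,0,0,0,0,0,1]'; cat > chk.py <<'E'
from h import *
move([636.3,1.4,75],np.radians(-4.86))
c=cam("wrist","w%d"%int(env.state()["t"]*10)); W=cloud(c)
O=np.array([638.8,31.3]);ex=np.array([.9964,-.0847]);ey=np.array([.0847,.9964])
b=np.stack([(W[...,:2]-O)@ex,(W[...,:2]-O)@ey,W[...,2]],-1)
for y0 in (10,30,50):
    m=(abs(b[...,1]-y0)<10)&(b[...,2]>25)&(b[...,2]<34)&(abs(b[...,0])<50)
    x=b[...,0][m]; L=x[x<0];R=x[x>0]; print(y0,m.sum(),"mid",((np.percentile(L,99)+np.percentile(R,1))/2).round(2))
z=env.state()["eef_pos"][2]-25.5
m=(b[...,2]>z-2)&(b[...,2]<z+14)&(abs(b[...,0])<50)&(abs(b[...,1])<50)
p=b[m]; print(m.sum(),p[:,0].min(),p[:,0].max(),p[:,1].max(),np.median(p[:,2]))
E
python3 chk.py; ls -t pics|head -1
```

```text
t: 41.65
eef_pos: [616.2, 73.2, 175.4]
tcp_rot: [-1.574, -0.0, -1.656]
ft_force: [0.0, 1.1, -3.2]
opening: 0.148
t: 42.15
eef_pos: [636.4, 2.2, 156.1]
tcp_rot: [-1.574, 0.0, -1.655]
ft_force: [-0.4, 0.5, -1.3]
opening: 0.149
t 42.1 pos [636.4   2.2 156.1] rot [-1.574  0.    -1.655] open 0.15 F [-0.4  0.5 -1.3]
tool shift mm [ 0.9 81.1  0.2] tool y world [-0.003  0.    -1.   ] z [ 0.996 -0.084 -0.003]
ay deg 0.05 (jaw yaw now -0.084) j6 -0.02
10 2092 mid -0.18
30 2213 mid -0.31
50 2322 mid -0.17
4495 -19.489883019316427 18.744817057459674 6.9055611702913655 138.9753236718927
w421.png
```

```bash
python3 -m inch '[0,0.03,0,0,0,0,1, 0,0.03,0,0,0,0,1, 0,0.02,0,0,0,0,1, 0,0,0,0,0,0,1, 0,0,0,0,0,0,1]'; python3 chk.py; ls -t pics|head -1
```

```text
t: 42.7
eef_pos: [637.6, 2.5, 78.3]
tcp_rot: [-1.57, -0.0, -1.653]
ft_force: [0.2, -0.8, -2.2]
opening: 0.146
t 42.7 pos [637.6   2.5  78.3] rot [-1.57  -0.    -1.653] open 0.15 F [ 0.2 -0.8 -2.2]
tool shift mm [ 1.2  3.3 -1.2] tool y world [ 0.001 -0.    -1.   ] z [ 0.997 -0.082  0.001]
ay deg 0.14 (jaw yaw now -0.082) j6 -0.02
10 3669 mid -0.15
30 4011 mid -0.12
50 4289 mid -0.08
4498 -18.359979811950048 19.84135722320329 7.13898645874238 61.177152852259454
w427.png
```

```bash
python3 -m inch '[0.001,0.01,-0.001,0,0.1,0,1, 0,0.01,0,0,0,0,1, 0,0.01,0,0,0,0,1, 0,0,0,0,0,0,1, 0,0,0,0,0,0,1]'; python3 chk.py; ls -t pics|head -1
```

```text
t: 43.25
eef_pos: [636.1, 0.9, 47.2]
tcp_rot: [-1.571, -0.0, -1.656]
ft_force: [1.0, -0.1, -2.8]
opening: 0.145
t 43.2 pos [636.1   0.9  47.2] rot [-1.571 -0.    -1.656] open 0.15 F [ 1.  -0.1 -2.8]
tool shift mm [ -0.5 -27.8   0.2] tool y world [-0.001  0.    -1.   ] z [ 0.996 -0.085 -0.001]
ay deg -0.01 (jaw yaw now -0.085) j6 -0.02
10 5995 mid -0.09
30 5446 mid -0.07
50 5880 mid -0.05
27270 -49.37492264044151 49.274022100166455 49.747747798179525 29.483387317403395
w432.png
```

```bash
python3 -m inch '[0,0.003,0,0,0,0,1, 0,0.002,0,0,0,0,1, 0,0.002,0,0,0,0,1, 0,0,0,0,0,0,1, 0,0,0,0,0,0,1]'
```

```text
t: 43.8
eef_pos: [636.5, 0.8, 40.8]
tcp_rot: [-1.57, -0.0, -1.656]
ft_force: [0.8, -0.1, 2.7]
opening: 0.148
```

```bash
python3 -m inch '[0,0.0009,0,0,0,0,1, 0,0,0,0,8.2,0,1, 0,0,0,0,8.2,0,1, 0,0,0,0,8.2,0,1, 0,0,0,0,8.2,0,1, 0,0,0,0,8.2,0,1]'; python3 -m inch '[0,0,0,0,8.2,0,1, 0,0,0,0,8.2,0,1, 0,0,0,0,8.2,0,1, 0,0,0,0,8.2,0,1, 0,0,0,0,8.2,0,1, 0,0,0,0,8.1,0,1, 0,0,0,0,0,0,1, 0,0,0,0,0,0,1]';python3 - <<'E'
from h import *
move([636.3,1.4,41],np.radians(85.14))
c=cam("wrist","w20")
E
```

```text
t: 44.4
eef_pos: [636.0, 1.0, 39.7]
tcp_rot: [-1.571, -0.0, -2.377]
ft_force: [-0.0, 1.1, 3.6]
opening: 0.145
t: 45.2
eef_pos: [636.1, 1.0, 39.7]
tcp_rot: [-1.571, -0.0, 3.059]
ft_force: [0.2, 0.2, 3.4]
opening: 0.147
t 45.2 pos [636.1   1.   39.7] rot [-1.571 -0.     3.059] open 0.15 F [0.2 0.2 3.4]
tool shift mm [-0.2 -1.3 -0.4] tool y world [-0. -0. -1.] z [-0.082 -0.997  0.   ]
ay deg 0.14 (jaw yaw now -1.653) j6 1.55
```

View pics/w20.png

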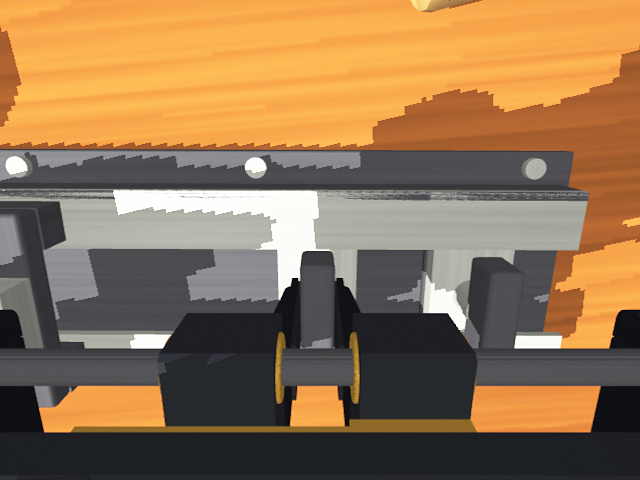

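```bash
python3 -m inch '[0,0,0,0,0,0,0.5, 0,0,0,0,0,0,0.2, 0,0,0,0,0,0,0.2, 0,0,0,0,0,0,0.2, 0,0,0,0,0,0,0.2, 0,0,0,0,0,0,0.2, 0,-0.02,0,0,0,0,0.2, 0,-0.04,0,0,0,0,0.2, 0,-0.05,0,0,0,0,0, 0,-0.05,0,0,0,0,-1]'; python3 -m inch '[0,-0.05,0,0,0,0,-1, 0,-0.05,0,0,0,0,-1, 0.03,0,0.03,0,0,0,-1, 0.04,0,0.03,0,0,0,-1, 0,0,0,0,0,0,-1,0,0,0,0,0,0,-1]'; python3 - <<'E'
from h import *
c=cam("wrist","w21"); W=cloud(c)
rects(W,"nut1g",54,75,(570,690,-120,-40)); rects(W,"nut2g",54,75,(570,690,-40,50));rects(W,"handle",105,130,(570,700,60,200));rects(W,"dialbar",60,75,(380,500,-160,-30))
cam("side","s21")
move([636.3,1.4,41],np.radians(85.14))
E
```

```text
t: 46.25
eef_pos: [635.8, 1.0, 201.2]
tcp_rot: [-1.571, -0.001, 3.055]
ft_force: [1.1, -0.2, 0.6]
opening: 0.514
t: 46.85
eef_pos: [561.0, -53.2, 300.3]
tcp_rot: [-1.571, 0.001, 3.054]
ft_force: [-0.6, 0.8, 0.1]
opening: 0.986
nut1g 778 c [627.5 -71.6] size [13.8 49.2] ang 85.41 z 61.2
nut2g 793 c [635.3   1.7] size [14.3 50.1] ang 85.28 z 61.3
handle 1446 c [647.7 135.5] size [64.5 14.1] ang 82.63 z 120.2
dialbar 646 c [436.9 -98.6] size [55.7 14.5] ang 87.47 z 64.1
t 47.0 pos [561.9 -52.5 299.7] rot [-1.571e+00  1.000e-03  3.055e+00] open 0.99 F [-0.4 -0.3 -0.8]
tool shift mm [-69.3 258.7 -60.2] tool y world [ 0.001 -0.    -1.   ] z [-0.086 -0.996 -0.   ]
ay deg -0.09 (jaw yaw now -1.657) j6 1.45
```

View pics/w21.png

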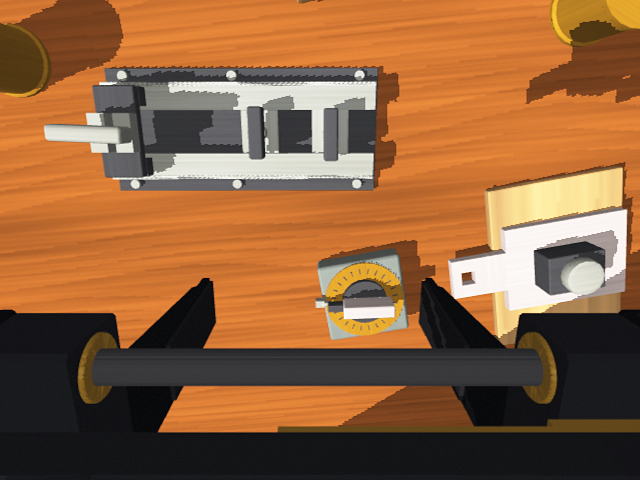

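View pics/s21.png

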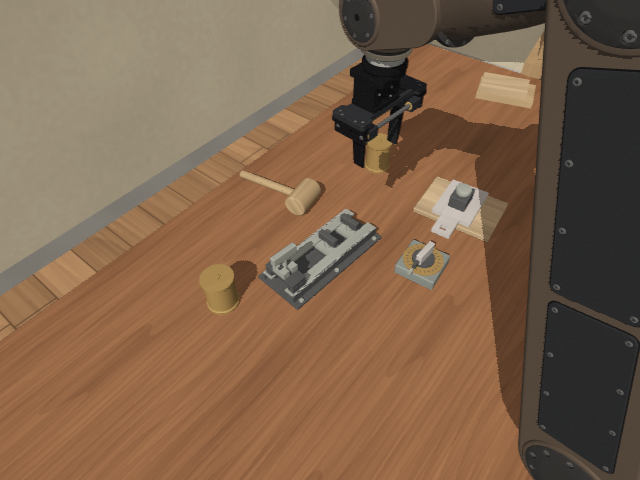

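```bash
python3 - <<'E'
from h import *
c=cam("top","t22"); 
for p in [(0,0),(639,0),(0,479),(639,479)]: print(p,ray(c,*p,20).round())
c=cam("side")
for p in [(0,479),(200,479),(400,479),(639,150)]: print(p,ray(c,*p,20).round())
E
```

```text
(0, 0) [1290.  861.   20.]
(639, 0) [1238. -804.   20.]
(0, 479) [ 88. 785.  20.]
(639, 479) [  66. -683.   20.]
(0, 479) [749. 736.  20.]
(200, 479) [489. 528.  20.]
(400, 479) [232. 322.  20.]
(639, 150) [ 161. -849.   20.]
```

View pics/t22.png

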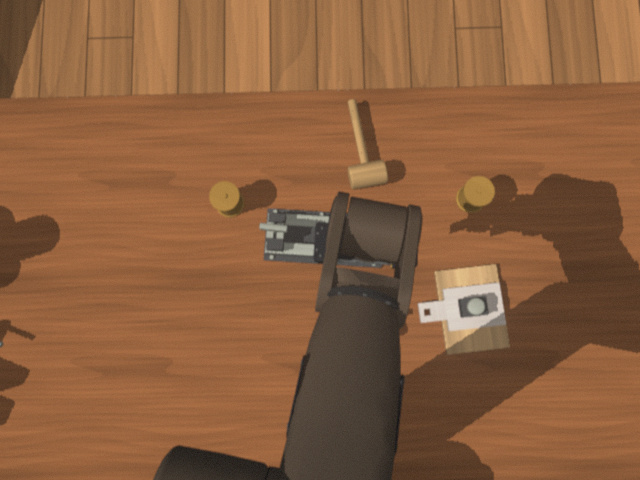

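```bash
python3 - <<'E'
from h import *
s=env.state(); print(s["t"],s["ft_force"]); print(env.job_done())
E
```

```text
47.05 [ 0.37535361 -0.50063728 -0.72123198]
the job is handed in; nothing more can be done
None
```

The job is done and handed in at about t = 47 s of the 210 s. The hand-in reports no verdict, so the results below are my own last checks.

| Part | Last check |
|---|---|
| Plunger | Latched up, turned about 87.5°; handle top about 122 mm above the bench |
| Die carrier | Flat and released on the rest board, about 5 mm from its middle |
| Nuts (2 found) | Both across the channel within 1° of square, grip tops about 63 mm up, so caught under both lips; 2–3 mm off the middle line |
| Dial | Pointer in line with the marker tip in the wrist picture, within 1–2 mm |
| Blanks and mallet | Not touched; standing where they were in the last pictures |

- **Third nut:** I saw only two nuts. The pictures covered the bench ahead of x ≈ 80 mm and out to about |y| = 700 mm. I did not look behind the robot.
- **Camera disagreement:** the top and wrist cameras differed by 2–3 mm in x, and the wrist camera reads heights about 1.7 mm low. I added that to the heights in the table. The first dial-centre readings also differed by 2–3 mm, and turning the dial put about 35 N of side force on the wrist.
- **Disturbances:** I saw no nut knocked aside and no slackening of the grip.

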